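# Stopper the sample bottle and clamp it in the screw press

## Task

Set the blue stopper fully home in the neck of the amber bottle that sits in the press's carriage, then slide the carriage in to its stop so that the bottle stands under the press pad. Wind the crank clockwise until the pad just touches the stopper, then add half a turn more, and let go. Leave the orange stopper (it is too wide) and the other things on the bench where they are.

Things in the scene. Friction and masses are not known exactly. Their poses are not given: they have to be found in the camera images.
- press: White two-column screw press, fixed; place and yaw vary. Origin: on the screw axis at bench height, z up. Base 12 mm thick, 190 mm in x, y -105 to +315. Posts 18 mm diameter at x +-78, y 0, carry a beam 190 x 44 mm, underside at 213, top at 238 mm. The carriage slides along the press's y axis between the posts: out is +y, pushed in towards -y.
- carriage (a joint): Slide of the carriage, m. 0 = fully out (bottle axis 160 mm from the screw axis, on the press's +y side); grows as it is pushed in; 0.160 = at its rigid stop, bottle exactly under the pad. Starts between 0 and 0.025. About 2 N of friction; stays where it is left.
- carriage_handle (a point): Centre of the top face of the black upright carriage handle: a round post 16 mm in diameter, top 84 mm and foot 22 mm above the bench. It stands 135 mm from the bottle's axis on the press's +y side and moves with the carriage. Pinch it from above or push it from outside.
- bottle_mouth (a point): Centre of the mouth of the amber bottle, at the rim (102 mm above the bench). The bottle (80 mm high, body 76 mm in diameter) is clamped to the carriage and moves with it. Neck: bore 40 mm in diameter, outer diameter 50 mm, open down into the bottle. z up.
- blue_stopper: Blue rigid stopper, 66 mm high, about 120 g, upright on the bench. Origin: centre of its lower face, z up. Plug 28 mm high tapers from 31 mm diameter at the foot to 37 mm; flange 52 mm diameter from 28 to 38 mm; round grip 32 mm diameter from 38 to 66 mm. Home, the flange rests on the bottle's rim. Any yaw is good. It and the orange stopper may stand in each other's places.
- stopper_seat (a point): Centre of the underside of the blue stopper's flange, 28 mm above its lower face. It coincides with point bottle_mouth when the stopper is home.
- stopper_top (a point): Centre of the flat top of the blue stopper, 66 mm above its lower face; this is what the pad presses on (140 mm above the bench when home in the bottle).
- crank (a joint): Angle of the crank on top of the press, rad, growing clockwise seen from above; 0 = arm points to the press's -y. Starts between 0.5 and 3; range 0 to 11. A full clockwise turn lowers the pad by 32 mm, in proportion. Stiff (0.25 N m, 5 to 7 N at the handle) and self-locking: stays where it is left. Crank and handle do not move up or down.
- crank_handle (a point): Centre of the top face of the crank's handle: a freely spinning upright black cylinder with a yellow band, 22 mm in diameter, 50 mm tall, top 308 mm and foot 258 mm above the bench. It goes round the screw axis on a circle of 55 mm radius; grip it from above and carry it round without turning the gripper.
- pad_face (a point): Centre of the underside of the round white press pad (48 mm in diameter, 10 mm thick) on the screw axis. At crank angle 0 it is 170 mm above the bench, and it is lowered by the screw until it meets the stopper.
- pad (a joint): Travel of the spring-loaded pad up into the ram, m. 0 = free; after contact it grows by 32 mm per turn of the crank, so half a turn past contact reads 0.016. Range 0 to 0.024. Spring 11 N at first touch, 20 N at 0.016. Seen as the red stem between the pad and the dark collar above it: 24 mm shows when free, 8 mm at half a turn past contact.
- orange_stopper: Orange stopper, 66 mm high like the blue one but wider: plug 46 to 53 mm diameter, flange 64 mm, grip 40 mm. Does not fit; bystander, loose. Origin at the centre of its lower face.
- reagent: White bottle with blue cap, 68 mm diameter, 130 mm tall, bystander, loose, origin at the centre of its underside.
- beaker: White open beaker, 80 mm diameter, 95 mm tall, bystander, loose, origin at the centre of its underside.
- dish: White round culture dish, 92 mm diameter, 30 mm tall, bystander, loose, origin at the centre of its underside.

How it is judged:
By the outcome, as a careful person would: the job done as asked, in the order asked, and still so for the second after the job is handed in, with the robot touching nothing.
It also fails if it takes over 72 s, if anything falls off the work surface, if the arm or the gripper's body presses on something with over 40 N, if the wrist force passes 120 N, or if a joint passes its speed limit or range.

## Robot

A 6-joint arm with a two-finger parallel gripper is mounted at the origin on the work surface. World frame = base frame: x ahead of the robot, y to its left, z up, the work surface at z = 0. Lengths are in m, angles in degrees, forces in N, time in s.
With the tool pointing down it reaches from about 0.375 to 0.9 m from the base axis. Payload 3.1 kg.
Tool frame: the origin (TCP) lies midway between the tips of the shut fingers; the grasp point (between the pads) lies 19 mm behind it; x points along the fingers, z is the direction in which the jaws open and shut, and the axes are right-handed (so a half turn about x gives the same grasp; the last joint's range is limited). The gripper opens to 87 mm and grips with 3 to 60 N. Pads are 19 mm wide; open, the fingers measure 117 mm over their backs; the gripper's body (75 mm by 190 mm) begins 51 mm behind the grasp point.
Start: joints at [-74.055, 30.224, 82.088, -0, 67.689, -10.227], TCP at [0.276, -0.561, 0.192] pointing down, gripper open.
Joint ranges: [-176.69, 176.69], [-43.24, 126.21], [12.49, 139.97], [-82, 262], [0, 151.66], [-163.58, 163.58]. Speed limits (degrees/s): [159.86, 159.86, 180, 180, 180, 180].

## Interface

Orientations are given as a 3x3 rotation matrix whose columns are the frame's x, y, z axes.
In Python, from rig import * gives the robot as it stands.
- The arm moves only by the tool play_rows, never from a script. Its argument "rows" is a list that holds one entry, the list of rows, each a list of 7 numbers: the shift along the tool's x, y, z in m, then the turn, a rotation vector about the tool's x, y, z in degrees, then the finger opening in m, from 0 to 0.087. A call has 1 to 12 rows; each row is the pose to reach, as a shift and turn from the pose commanded when the call began, along the tool's axes at that moment; what a row does not reach only later rows make up. A row lasts 1/10 s, in which the tool goes at most 50 mm and 8.59 degrees, less where a joint would pass 70% of its speed; a pose out of reach is approached as far as the arm can. A call with a gripper value outside its range is refused whole. The fingers move at their own pace and stop on an object; the grip force is fixed at half the most. Time passes only in rows, so rows that repeat a pose let the fingers close. It gives the time, the measured TCP pose, the force and the opening at its end, in the units of the state.
- read_state(): the state, without advancing time (a new reading comes with each control period).
- capture(name): name is "scene" or "side" or "wrist"; returns a dict with "pixels" (420x560x3 uint8, red, green, blue), "intrinsics" (3x3 intrinsics, pixels), "rvec" (rotation vector, rad) and "tvec" (3), from world to camera coordinates, as OpenCV has them. Camera axes: x right, y down, z forward; pixel columns grow to the right and rows downward; lengths in m; the calibration is good to about 2 mm. A picture is of the moment at which its call begins. There is no depth.
- hand_in(): hands the job in, once; it reports no verdict.
Trained networks look in the newest picture that a camera, given by its name, has taken for a name from the list of things; names that differ only in an ending like _2 or _b are one class to them, and where a whole thing is asked for, a point or a joint stands for the part that bears it (a point fixed in the world has none). Each returns a list of dicts, best first, with "p" (0 to 1); they miss things now and then, are a little off and sometimes report something else, mostly with a low value. They report only what shows in the picture. A call takes as long as a camera call.
- trace(camera, target): "mask" (420x560 bool, what is visible of it) and "at" ([column, row] in pixels, amid what is visible of it).
The state is a dict: "time_s": time; "joint_positions": joint angles; "qvel": joint speeds; "tau": joint torques, N m; "position": TCP position; "tcp_rot": TCP orientation; "force": force on the tool from outside, world axes, zero at the start; "moment": the same for the moment, N m; "opening": opening from 0.0 (shut) to 1.0 (fully open).
Only numpy, scipy, OpenCV 4.12 (cv2) and the standard library are available. Lean on these libraries where they do the work, as an engineer would, in place of code of your own. Each camera call takes 0.05 s, during which the arm holds its last target.

## Working session

There is one attempt and no reset: what is moved stays moved. The work goes in short steps, Python scripts to look and compute and a tool call to move; the robot and the scene stay as the last step left them, time stands still between calls to the robot, and variables do not carry over. Pictures are saved under pics/ and viewed, and the job is handed in when it is done.

Besides the shell and the picture viewer there is one more tool, called after "Request:" in YAML: its name, and indented under it one key for each argument. play_rows: Moves the arm, as the interface text tells. Its arguments: {"type":"object","properties":{"rows":{"type":"array"}},"required":["rows"]}

```bash
mkdir -p pics; ls
cat > h.py <<'E'
from rig import *
import numpy as np, cv2
def snap(n,f):
    c=capture(n); cv2.imwrite('pics/'+f+'.png',c['pixels'][:,:,::-1]); return c
def cam(c):
    R,_=cv2.Rodrigues(np.array(c['rvec'],float)); t=np.array(c['tvec'],float).ravel(); return np.array(c['intrinsics'],float),R,t
def ray(c,uv):
    K,R,t=cam(c); d=R.T@np.linalg.solve(K,[uv[0],uv[1],1.]); return -R.T@t,d
def atz(c,uv,z):
    o,d=ray(c,uv); return o+d*(z-o[2])/d[2]
def proj(c,p):
    K,R,t=cam(c); q=K@(R@np.array(p,float)+t); return q[:2]/q[2]
E
python3 - <<'E'
from h import *
s=read_state(); print(s)
for n in ['scene','side','wrist']:
    c=snap(n,n+'0'); o,d=ray(c,(280,210)); print(n,o,d)
    for t in ['blue_stopper','orange_stopper','carriage_handle','crank_handle','bottle_mouth','pad_face','press','reagent','beaker','dish']:
        r=trace(n,t)
        for q in r[:2]:
            m=q['mask']; ys,xs=np.nonzero(m); print(t,round(q['p'],2),q['at'],m.sum(),(xs.min(),xs.max(),ys.min(),ys.max()) if len(xs) else '')
E
```

```text
pics
{'time_s': 0.0, 'joint_positions': array([-7.40553097e+01,  3.02784682e+01,  8.21581910e+01, -6.91569305e-04,
        6.76888282e+01, -1.02273386e+01]), 'qvel': array([-0.05107604, -0.09670912,  0.01264219,  0.057103  ,  0.07401791,
        0.04713508]), 'tau': array([-1.14366518e-03, -4.40051544e+01, -1.76591581e+01,  6.32037409e-02,
        5.82315505e-02, -1.59354522e-04]), 'position': array([ 0.27546269, -0.56011449,  0.19126703]), 'tcp_rot': array([[-6.12395912e-04,  8.97471890e-01,  4.41071233e-01],
       [ 2.10283707e-03,  4.41071496e-01, -8.97469506e-01],
       [-9.99997602e-01,  3.77894281e-04, -2.15734754e-03]]), 'force': array([-0.02852226,  0.2167462 ,  0.61717745]), 'moment': array([-0.00895043,  0.03014301, -0.00039642]), 'opening': 1.000073894669613}
scene [1.23141511 0.42063299 0.69947784] [-0.66979328 -0.50192023 -0.54754917]
blue_stopper 0.72 [265.5, 165.6] 340 (np.int64(249), np.int64(274), np.int64(143), np.int64(176))
blue_stopper 0.6 [419.9, 325.3] 599 (np.int64(406), np.int64(431), np.int64(310), np.int64(340))
orange_stopper 0.97 [445.1, 286.8] 655 (np.
[... 1797 characters left out ...]
.7] 130 (np.int64(294), np.int64(308), np.int64(207), np.int64(217))
press 0.89 [280.4, 267.3] 8185 (np.int64(204), np.int64(342), np.int64(173), np.int64(331))
reagent 0.57 [370.3, 211.5] 349 (np.int64(363), np.int64(377), np.int64(189), np.int64(228))
beaker 0.59 [160.0, 313.1] 1004 (np.int64(143), np.int64(180), np.int64(296), np.int64(329))
beaker 0.55 [337.6, 197.6] 501 (np.int64(326), np.int64(347), np.int64(185), np.int64(215))
dish 0.74 [159.4, 309.3] 963 (np.int64(143), np.int64(179), np.int64(297), np.int64(328))
dish 0.46 [301.4, 210.9] 145 (np.int64(293), np.int64(308), np.int64(207), np.int64(217))
wrist [ 0.34951642 -0.5243956   0.38549679] [-0.28734111 -0.13748964 -0.94810882]
```

Run:
```python
import cv2
a=cv2.imread('pics/scene0.png')[130:390,140:480]; cv2.imwrite('pics/sceneZ.png',cv2.resize(a,None,fx=2.3,fy=2.3,interpolation=cv2.INTER_CUBIC))
a=cv2.imread('pics/side0.png')[160:410,130:400]; cv2.imwrite('pics/sideZ.png',cv2.resize(a,None,fx=2.4,fy=2.4,interpolation=cv2.INTER_CUBIC))
```

```text
(no output)
```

View pics/sceneZ.png

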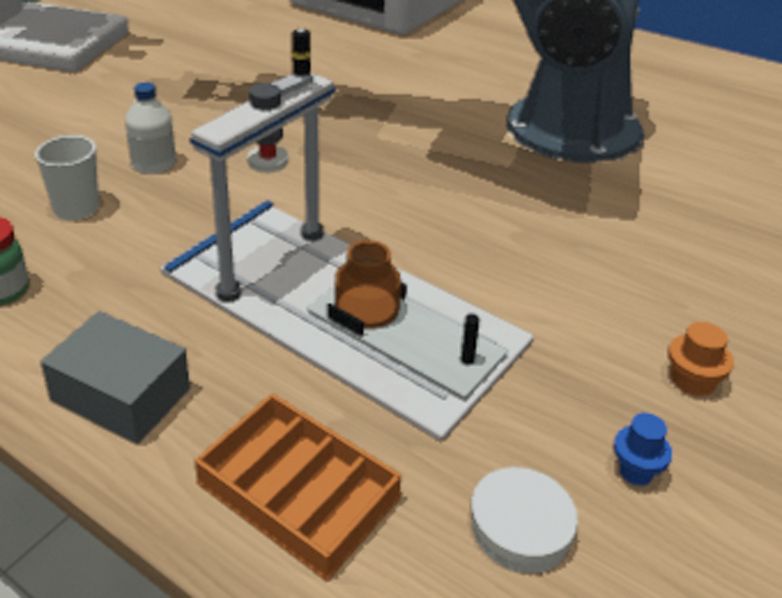

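View pics/sideZ.png

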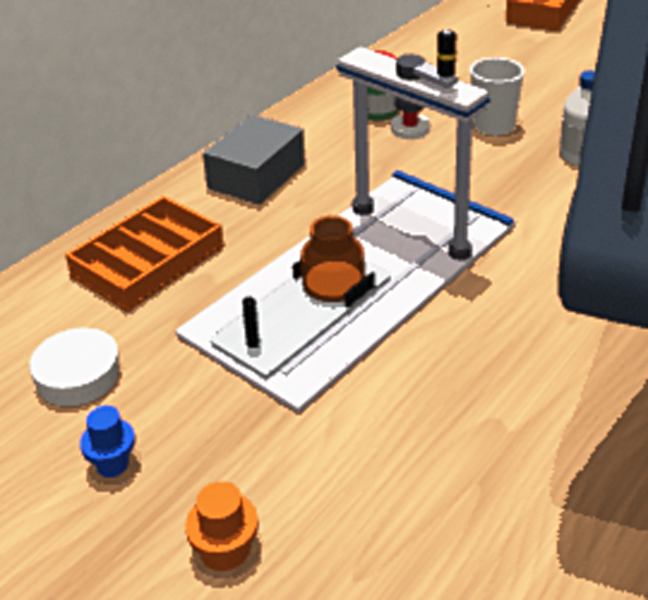

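View pics/wrist0.png

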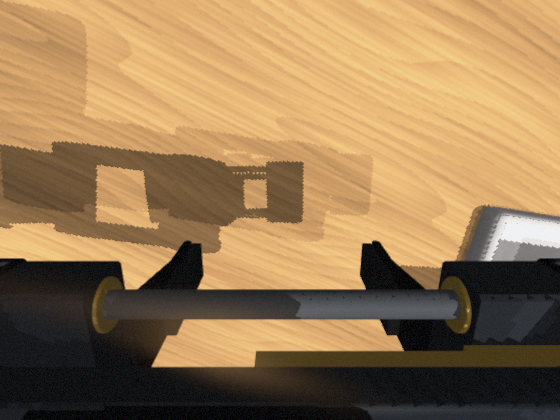

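The scene view shows the press with the bottle at about (300,243), the handle at (345,275), and the blue stopper at (420,325). Crank handle is near (271,148). Next I'll fit the press pose from both views.

```bash
cat > fit.py <<'E'
from h import *
from scipy.optimize import least_squares
S=capture('scene'); D=capture('side')
zs=lambda u:(140+u[0]/2.3-.3,130+u[1]/2.3-.3); zd=lambda u:(130+u[0]/2.4-.3,160+u[1]/2.4-.3)
obs=[]
def add(l,a,b):
    if a: obs.append((S,zs(a),l,'s'))
    if b: obs.append((D,zd(b),l,'d'))
P=lambda x,y,z:(lambda p:(x,y,z))
add(P(.095,.315,.012),(443,434),(180,332)); add(P(-.095,.315,.012),(531,340),(300,406))
add(P(.095,-.105,.012),(165,268),(395,172)); add(P(-.095,-.105,.012),(270,204),(512,221))
add(lambda p:(0,.16-p[3]+.135,.084),(471,318),(250,300))
add(lambda p:(0,.16-p[3],.102),(370,250),(330,227))
add(lambda p:(-.055*np.sin(p[4]),-.055*np.cos(p[4]),.308),(301,33),(447,33))
def f(p,full=False):
    r=[]
    c,s=np.cos(p[2]),np.sin(p[2])
    for C,uv,l,n in obs:
        q=l(p); w=(p[0]+c*q[0]-s*q[1],p[1]+s*q[0]+c*q[1],q[2]); r.append(proj(C,w)-np.array(uv))
    return np.array(r) if full else np.ravel(r)
best=None
for y0 in np.arange(-3,3,1):
  for c0 in (0.7,1.7,2.7):
    r=least_squares(f,[.6,0,y0,.01,c0],loss='soft_l1')
    if best is None or r.cost<best.cost: best=r
print(best.x,np.degrees(best.x[2]),best.cost); print(f(best.x,True).round(1))
np.save('press.npy',best.x)
# stoppers: triangulate top
def tri(a,b):
    def g(w): return np.r_[proj(S,w)-zs(a),proj(D,w)-zd(b)]
    r=least_squares(g,[.6,.2,.05]); return r.x,r.fun.round(2)
print('blue top',tri((648,422),(104,414))); print('orange',tri((706,334),(220,494)))
print('blue z=66',atz(S,zs((648,423)),.066),atz(D,zd((104,415)),.066))
E
python3 fit.py
```

```text
[ 0.57262331 -0.15152578 -0.04598903  0.01329633  1.6598856 ] -2.6349771617032074 15.100693810099946
[[ 0.5  0.8]
 [-2.8 -0.3]
 [ 2.3 -2.7]
 [-1.   1. ]
 [-2.4 -0.5]
 [ 1.8 -0.4]
 [-3.2 -1.4]
 [ 1.5 -0.7]
 [ 0.5 -0.6]
 [-0.4  0.1]
 [-0.7  0.8]
 [ 0.5  0.1]
 [-0.1 -0.7]
 [-0.4  0.2]]
blue top (array([0.60009422, 0.32141052, 0.06863007]), array([-0.07, -0.08, -0.09,  0.08]))
orange (array([0.445863  , 0.3259876 , 0.06762478]), array([-0.55, -0.63, -0.55,  0.52]))
blue z=66 [0.5987666 0.3216202 0.066    ] [0.60140772 0.32049819 0.066     ]
```

```bash
cat > ov.py <<'E'
from h import *
p=np.load('press.npy')
def w(q):
    c,s=np.cos(p[2]),np.sin(p[2]); return (p[0]+c*q[0]-s*q[1],p[1]+s*q[0]+c*q[1],q[2])
def circ(x,y,z,r): return [(x+r*np.cos(a),y+r*np.sin(a),z) for a in np.linspace(0,6.283,25)]
L=[]
B=[(.095,.315),(-.095,.315),(-.095,-.105),(.095,-.105),(.095,.315)]
L.append([(*b,.012) for b in B]);L.append([(*b,0) for b in B])
for z in(.213,.238):L.append([(a*.095,b*.022,z) for a,b in[(1,1),(-1,1),(-1,-1),(1,-1),(1,1)]])
L+= [circ(.078,0,.012,.009),circ(-.078,0,.012,.009)]
yb=.16-p[3]
L+=[circ(0,yb,.102,.025),circ(0,yb,.022,.038),circ(0,yb+.135,.084,.008),circ(0,yb+.135,.022,.008)]
hx,hy=-.055*np.sin(p[4]),-.055*np.cos(p[4]); L+=[circ(hx,hy,.308,.011),circ(hx,hy,.258,.011),circ(0,0,.17-.032*p[4]/6.283,.024)]
b=(.6001,.321)
for n,(r0,c0,k) in dict(scene=(130,140,2.3),side=(160,130,2.4)).items():
    c=capture(n); h,ww=(260,340) if n=='scene' else (250,270)
    im=cv2.resize(c['pixels'][r0:r0+h,c0:c0+ww,::-1],None,fx=k,fy=k,interpolation=cv2.INTER_CUBIC)
    def dr(pts,col):
        q=np.array([(proj(c,t)-[c0-.5,r0-.5])*k for t in pts]); cv2.polylines(im,[np.int32(q*16)],False,col,1,cv2.LINE_AA,4)
    for l in L: dr([w(t) for t in l],(0,255,0))
    for z,r in((0,.0155),(.028,.026),(.038,.026),(.066,.016)): dr(circ(*b,z,r),(0,255,255))
    cv2.imwrite('pics/ov_%s.png'%n,im)
E
python3 ov.py
```

```text
(no output)
```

View pics/ov_scene.png

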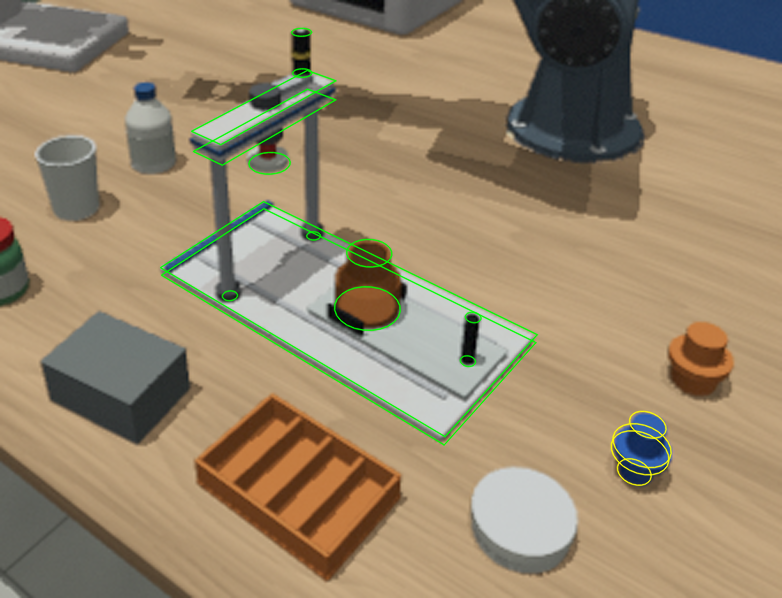

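View pics/ov_side.png

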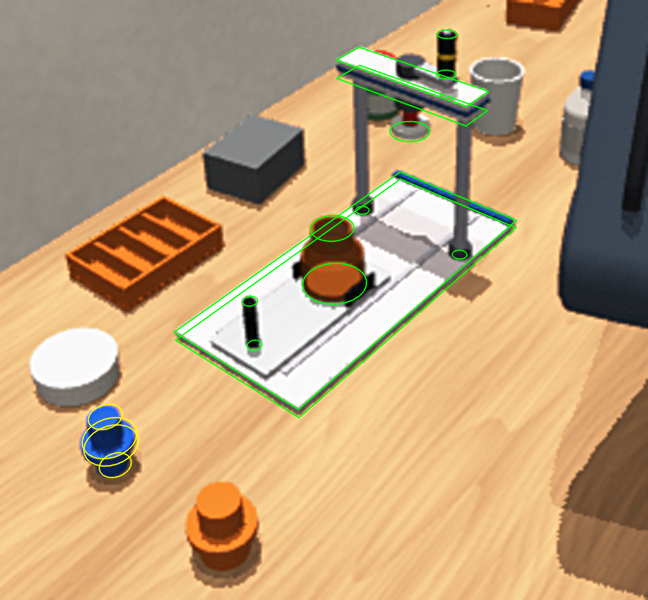

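Both overlays fit to a few millimetres. Next is a helper that converts world targets to tool-axis shifts, then I'll move over the blue stopper.

```bash
cat >> h.py <<'E'
from scipy.spatial.transform import Rotation as Ro
def Rdes(deg):  # tool y at angle deg in world xy, pointing down
    a=np.radians(deg); y=np.array([np.cos(a),np.sin(a),0]); x=np.array([0,0,-1.]); return np.column_stack([x,y,np.cross(x,y)])
def rel(target,deg=None):
    s=read_state(); R=np.array(s['tcp_rot']); d=R.T@(np.array(target)-s['position'])
    rv=np.zeros(3) if deg is None else Ro.from_matrix(R.T@Rdes(deg)).as_rotvec(degrees=True)
    print('shift mm',(d*1000).round(1),'turn',rv.round(1),'t',round(s['time_s'],2),'pos',s['position'].round(4),'F',np.round(s['force'],1)); return d,rv
E
python3 - <<'E'
from h import *
rel((.40,-.40,.45),87.4);rel((.45,0,.45),87.4); rel((.60,.35,.22),87.4)
E
```

```text
shift mm [-257.7  182.5  -89.6] turn [-61.2  -0.   -0. ] t 1.85 pos [ 0.2757 -0.5609  0.1923] F [-0.5 -0.2 -0.4]
shift mm [-257.7  403.8 -426.5] turn [-61.2  -0.   -0. ] t 1.85 pos [ 0.2757 -0.5609  0.1923] F [-0.5 -0.2 -0.4]
shift mm [ -27.7  692.8 -674.5] turn [-61.2  -0.   -0. ] t 1.85 pos [ 0.2757 -0.5609  0.1923] F [-0.5 -0.2 -0.4]
```

Request:
play_rows:
  rows:
    - [[-0.05, 0.03, -0.01, -5, 0, 0, 0.087], [-0.095, 0.06, -0.03, -12, 0, 0, 0.087], [-0.14, 0.08, -0.05, -20, 0, 0, 0.087], [-0.185, 0.1, -0.07, -28, 0, 0, 0.087], [-0.22, 0.13, -0.085, -35, 0, 0, 0.087], [-0.24, 0.16, -0.11, -42, 0, 0, 0.087], [-0.25, 0.19, -0.14, -48, 0, 0, 0.087], [-0.25, 0.22, -0.175, -54, 0, 0, 0.087], [-0.25, 0.25, -0.21, -60, 0, 0, 0.087], [-0.25, 0.28, -0.25, -61.2, 0, 0, 0.087], [-0.25, 0.31, -0.285, -61.2, 0, 0, 0.087], [-0.25, 0.34, -0.32, -61.2, 0, 0, 0.087]]

```text
time_s: 3.05
position: [0.4396, -0.1217, 0.4426]
tcp_rot: [[0.001, 0.046, 0.999], [-0.0, 0.999, -0.046], [-1.0, -0.0, 0.001]]
force: [1.3, -0.4, -0.6]
opening: 0.998
```

Run:
```python
from h import *
rel((.48,.10,.45),87.4); rel((.60,.35,.18),87.4)
```

```text
shift mm [ -7.5 223.3  30.2] turn [-0.   0.1  0. ] t 3.05 pos [ 0.4396 -0.1217  0.4426] F [ 1.3 -0.4 -0.6]
shift mm [262.5 478.7 138.3] turn [-0.   0.1  0. ] t 3.05 pos [ 0.4396 -0.1217  0.4426] F [ 1.3 -0.4 -0.6]
```

Request:
play_rows:
  rows:
    - [[0, 0.045, 0.01, 0, 0, 0, 0.087], [0, 0.09, 0.025, 0, 0, 0, 0.087], [0.01, 0.135, 0.04, 0, 0, 0, 0.087], [0.03, 0.18, 0.05, 0, 0, 0, 0.087], [0.05, 0.22, 0.065, 0, 0, 0, 0.087], [0.08, 0.26, 0.075, 0, 0, 0, 0.087], [0.11, 0.3, 0.085, 0, 0, 0, 0.087], [0.14, 0.335, 0.1, 0, 0, 0, 0.087], [0.17, 0.37, 0.11, 0, 0, 0, 0.087], [0.2, 0.41, 0.12, 0, 0, 0, 0.087], [0.23, 0.45, 0.13, 0, 0, 0, 0.087], [0.26, 0.478, 0.138, 0, 0, 0, 0.087]]

```text
time_s: 4.25
position: [0.5999, 0.35, 0.1812]
tcp_rot: [[0.001, 0.045, 0.999], [0.001, 0.999, -0.045], [-1.0, 0.001, 0.001]]
force: [0.2, 0.1, 0.7]
opening: 0.996
```

Run:
```python
from h import *
c=snap('wrist','w1'); rel((.60,.3215,.18),87.4)
for n in [(.60,.3215,.066),(.60,.3215,.038)]: print(proj(c,n))
```

```text
shift mm [ -6.2 -31.4   3.6] turn [ 0.1 -0.4 -0. ] t 4.3 pos [0.5977 0.353  0.1739] F [ 1.8  3.3 -3.3]
[283.00345654 217.31118921]
[282.84694043 208.53878539]
```

View pics/w1.png

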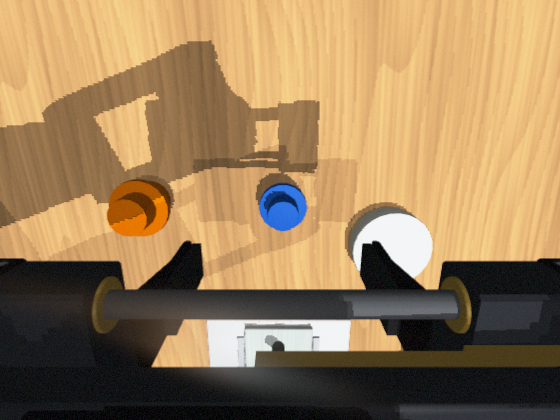

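```bash
cat > st.py <<'E'
from h import *
from scipy.optimize import least_squares
c=snap('wrist','w2'); p=c['pixels'].astype(int)
m=((p[:,:,2]>p[:,:,0]+50)&(p[:,:,2]>p[:,:,1]+30)).astype(np.uint8)
m[:, :200]=0; m[:,360:]=0; m[280:]=0
ys,xs=np.nonzero(m); obs=np.array([xs.min()-.5,xs.max()+.5,ys.min()-.5,ys.max()+.5,xs.mean(),ys.mean()]); print(obs,m.sum())
def sil(x,y):
    pts=[]
    for z,r in((0,.0155),(.028,.0185),(.028,.026),(.038,.026),(.038,.016),(.066,.016)):
        for a in np.linspace(0,6.283,40): pts.append(proj(c,(x+r*np.cos(a),y+r*np.sin(a),z)))
    pts=np.array(pts)
    im=np.zeros((420*4,560*4),np.uint8)
    # union of hulls per section
    for i in (0,2,4):
        h=cv2.convexHull(np.float32(pts[40*i:40*i+80])); cv2.fillPoly(im,[np.int32((h+.5)*4)],1)
    ys,xs=np.nonzero(im); return np.array([xs.min()/4-.5,xs.max()/4-.5,ys.min()/4-.5,ys.max()/4-.5,xs.mean()/4-.5,ys.mean()/4-.5])
x,y=.6,.3215
for _ in range(4):
    s=sil(x,y); e=obs-s
    J=np.column_stack([(sil(x+.004,y)-s)/.004,(sil(x,y+.004)-s)/.004]); d=np.linalg.lstsq(J,e,rcond=None)[0]; x+=d[0];y+=d[1]
print(x,y,(obs-sil(x,y)).round(2))
rel((x,y,.04),87.4)
E
python3 st.py; python3 -c "
import cv2;a=cv2.imread('pics/w2.png')[150:270,210:360];cv2.imwrite('pics/w2z.png',cv2.resize(a,None,fx=4,fy=4))"
```

```text
[261.5        310.5        187.5        236.5        285.69354839
 211.30978865] 1798
0.5999003509308264 0.3219626949367373 [ 0.    0.25  0.75 -0.5  -0.17 -0.09]
shift mm [135.6 -27.5   5.9] turn [ 0.2 -0.5  0.2] t 4.35 pos [0.5965 0.35   0.1755] F [-1.4 -0.8 -1.1]
```

View pics/w2z.png

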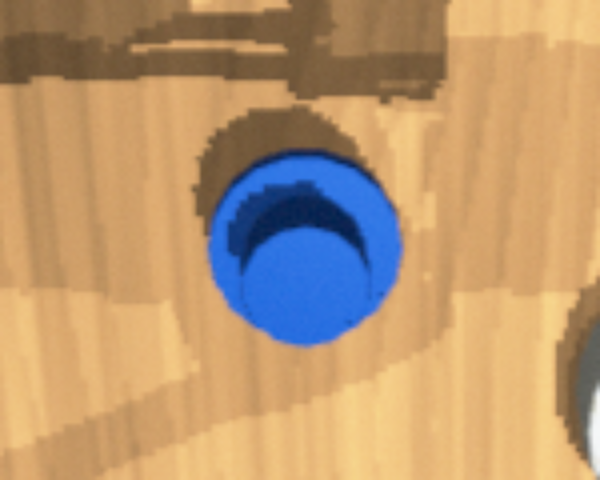

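Request:
play_rows:
  rows:
    - [[0.02, -0.015, 0, 0, 0, 0, 0.087], [0.05, -0.0255, 0, 0, 0, 0, 0.087], [0.085, -0.0255, 0, 0, 0, 0, 0.087], [0.115, -0.0255, 0, 0, 0, 0, 0.07], [0.13, -0.0255, 0, 0, 0, 0, 0.06], [0.138, -0.0255, 0, 0, 0, 0, 0.05], [0.138, -0.0255, 0, 0, 0, 0, 0.045], [0.138, -0.0255, 0, 0, 0, 0, 0.045]]

```text
time_s: 5.15
position: [0.5996, 0.3223, 0.0459]
tcp_rot: [[0.003, 0.046, 0.999], [0.001, 0.999, -0.046], [-1.0, 0.001, 0.003]]
force: [0.6, -0.1, 1.1]
opening: 0.632
```

Run:
```python
from h import *
c=snap('wrist','w3'); rel((.60,.322,.042),87.4)
```

```text
shift mm [ 4.1 -0.4  0.3] turn [-0.   0.2 -0.1] t 5.2 pos [0.5997 0.3224 0.0461] F [-0.2  0.6  0.3]
```

View pics/w3.png

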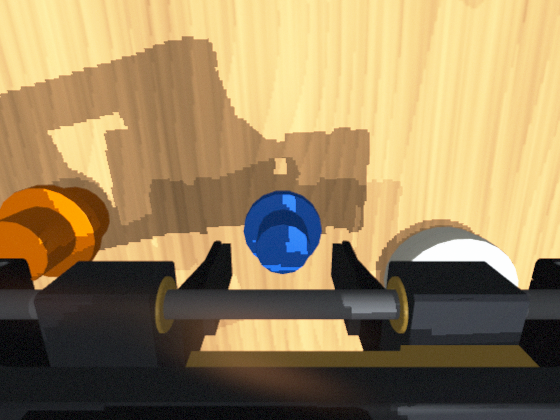

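The wrist view shows the blue grip centred between the fingers, around column 283. I'll go 4 mm lower and close.

Request:
play_rows:
  rows:
    - [[0.0045, 0, 0, 0, 0, 0, 0.045], [0.0045, 0, 0, 0, 0, 0, 0.035], [0.0045, 0, 0, 0, 0, 0, 0.02], [0.0045, 0, 0, 0, 0, 0, 0.015], [0.0045, 0, 0, 0, 0, 0, 0.015], [0.0045, 0, 0, 0, 0, 0, 0.015]]

```text
time_s: 5.8
position: [0.5983, 0.322, 0.0398]
tcp_rot: [[0.0, 0.046, 0.999], [0.0, 0.999, -0.046], [-1.0, 0.0, 0.0]]
force: [-0.0, -0.0, -0.3]
opening: 0.196
```

Run:
```python
from h import *
s=read_state(); print(s['opening']*.087); rel((.60,.322,.042),87.4)
```

```text
0.017010467970078595
shift mm [-2.2  0.1  1.7] turn [-0.  0. -0.] t 5.8 pos [0.5983 0.322  0.0398] F [-0.  -0.  -0.3]
```

Run:
```python
from h import *
c=snap('wrist','w4'); c=snap('scene','s4'); im=c['pixels'][240:400,330:520,::-1]; cv2.imwrite('pics/s4z.png',cv2.resize(im,None,fx=4,fy=4,interpolation=2))
s=read_state(); print(s['opening'],s['position'],s['force'])
```

```text
0.18394380784767733 [0.59831419 0.32199314 0.03975255] [-0.41089254  0.40761854  0.30625792]
```

View pics/w4.png

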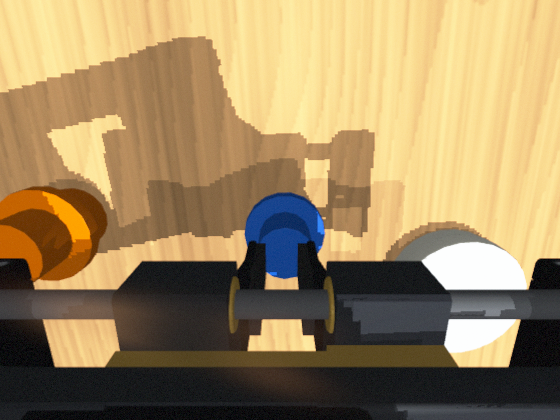

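View pics/s4z.png

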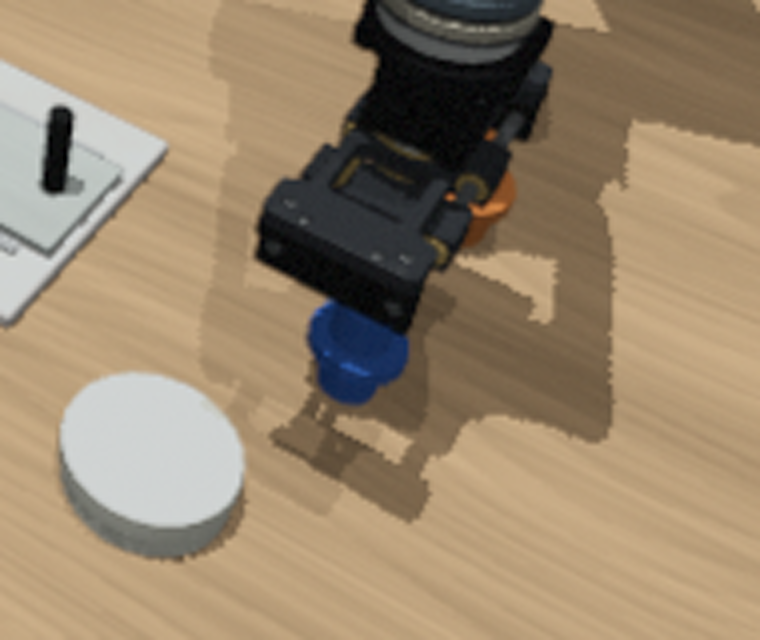

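Run:
```python
from h import *
c=capture('wrist'); s=read_state(); R=s['tcp_rot']; p=s['position']; print(s['opening'],p)
for n,q in dict(tcp=(0,0,0),grasp=(-.019,0,0),gl=(-.019,0,-.016),gr=(-.019,0,.016),tl=(0,0,-.016),tr=(0,0,.016)).items(): print(n,proj(c,p+R@np.array(q)))
for z,r in((.066,.016),(.038,.026)):
    print([proj(c,(.6+a*r,.322+b*r,z)).round(0) for a,b in((1,0),(-1,0),(0,1),(0,-1))])
K,Rr,t=cam(c); print(-Rr.T@t)
im=c['pixels'][180:360,180:400,::-1]; cv2.imwrite('pics/w5z.png',cv2.resize(im,None,fx=3.5,fy=3.5,interpolation=2))
```

```text
0.18412819967254662 [0.59827855 0.3219775  0.03972771]
tcp [282.03242401 236.40119145]
grasp [282.10620456 249.2782827 ]
gl [254.69228626 249.28229493]
gr [309.52126467 249.2742703 ]
tl [256.99327978 236.40510105]
tr [307.0725208  236.39728171]
[array([314., 254.]), array([257., 256.]), array([284., 228.]), array([286., 280.])]
[array([325., 233.]), array([244., 237.]), array([283., 196.]), array([286., 271.])]
[0.60160182 0.40465687 0.23299601]
```

View pics/w5z.png

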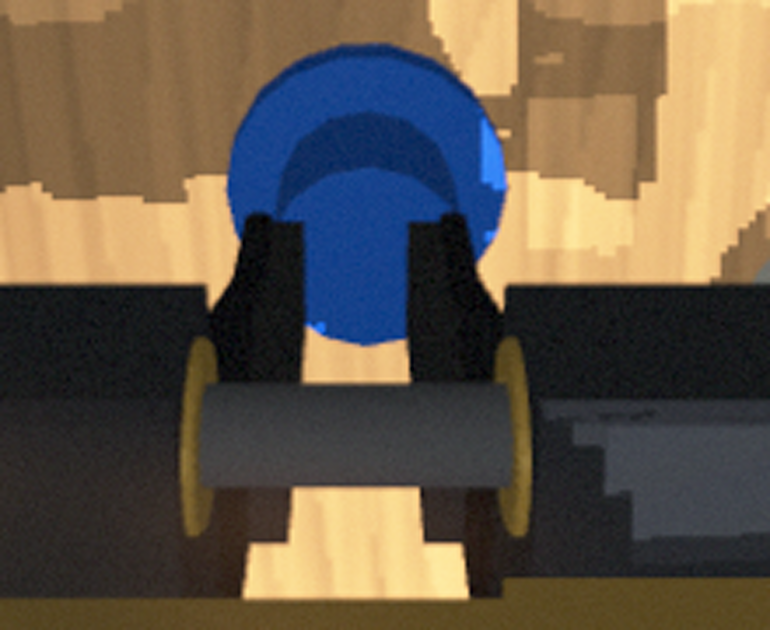

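Run:
```python
from h import *
c=capture('side'); s=read_state(); print(s['opening'],s['position'])
k=6;r0,c0=280,130
im=cv2.resize(c['pixels'][r0:r0+90,c0:c0+125,::-1],None,fx=k,fy=k,interpolation=2)
for p,col in(((s['position']),(0,255,0)),(s['position']+[0,0,.019],(0,255,255)),((.6,.322,.066),(255,0,255)),((.6,.322,0),(255,0,255))):
    q=(proj(c,p)-[c0-.5,r0-.5])*k; cv2.circle(im,tuple(int(v) for v in q),4,col,-1)
cv2.imwrite('pics/d5z.png',im)
```

```text
0.17620868640837223 [0.59828563 0.32195155 0.03974814]
```

View pics/d5z.png

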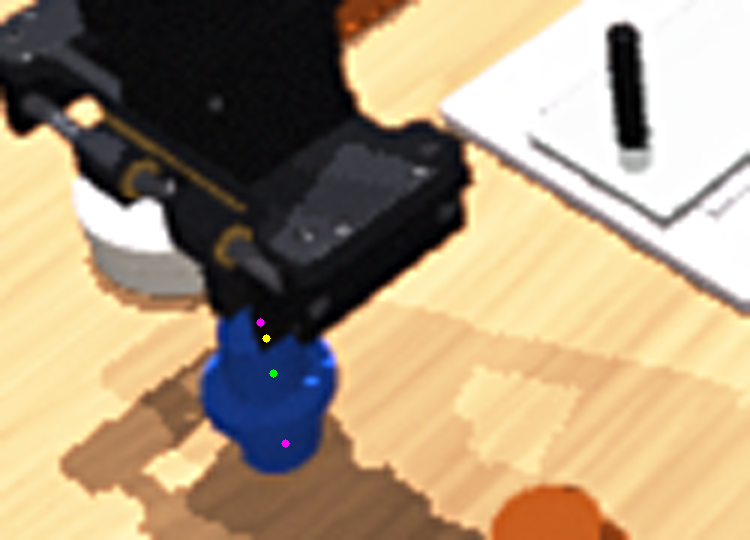

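The fingers closed to 16 mm, but the grip is 32 mm across and the stopper has not moved. The tips look like they are hovering at the stopper's top. I'll back up and measure where the fingertips really are.

Request:
play_rows:
  rows:
    - [[0, 0, 0, 0, 0, 0, 0.05], [-0.05, 0, 0, 0, 0, 0, 0.015], [-0.09, 0.0, 0, 0, 0, 0, 0.0], [-0.12, 0.0, 0, 0, 0, 0, 0.0], [-0.12, 0, 0, 0, 0, 0, 0.0], [-0.12, 0, 0, 0, 0, 0, 0.0], [-0.12, 0, 0, 0, 0, 0, 0.0]]

```text
time_s: 6.7
position: [0.597, 0.3215, 0.1582]
tcp_rot: [[-0.003, 0.046, 0.999], [-0.001, 0.999, -0.046], [-1.0, -0.001, -0.003]]
force: [0.1, -0.3, 0.8]
opening: 0.006
```

Run:
```python
from h import *
s=read_state(); print(s['opening'],s['position']); p=s['position']; R=s['tcp_rot']
for n,k in(('scene',5),('side',5),('wrist',3.5)):
    c=capture(n); q=proj(c,p); c0,r0=int(q[0])-75,int(q[1])-60; r0=max(0,r0)
    w,h=(150,110) if k==5 else (220,170)
    im=cv2.resize(c['pixels'][r0:r0+h,c0:c0+w,::-1],None,fx=k,fy=k,interpolation=2)
    for d,col in((0,(0,255,0)),(.019,(0,255,255)),(.03,(0,0,255))):
        q=(proj(c,p-R[:,0]*d)-[c0-.5,r0-.5])*k; cv2.circle(im,tuple(int(v) for v in q),3,col,-1)
    cv2.imwrite('pics/t6%s.png'%n,im)
```

```text
0.005845829758006294 [0.59702613 0.32152371 0.15822272]
```

View pics/t6scene.png

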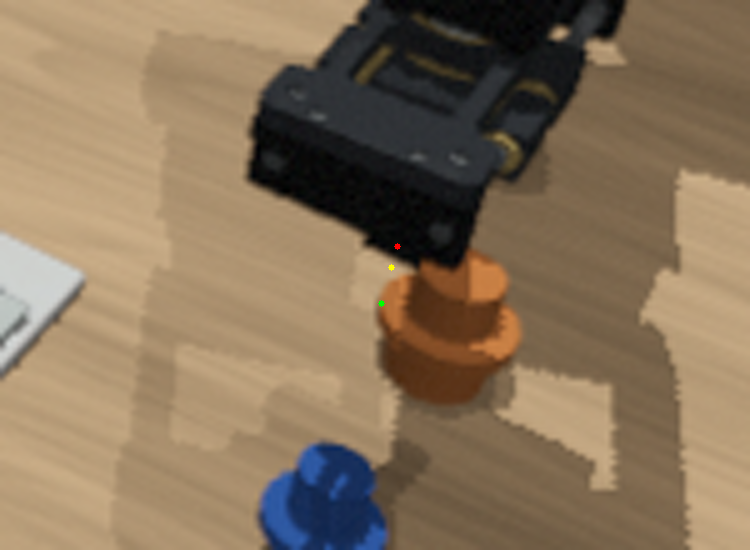

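View pics/t6side.png

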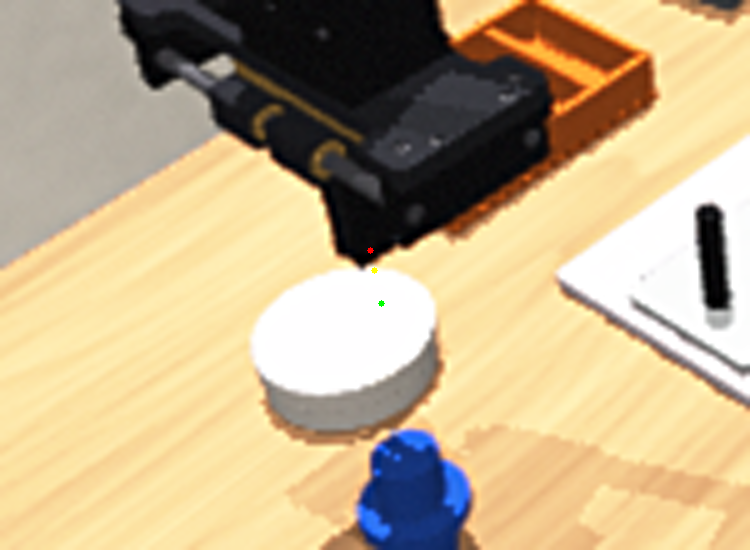

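View pics/t6wrist.png

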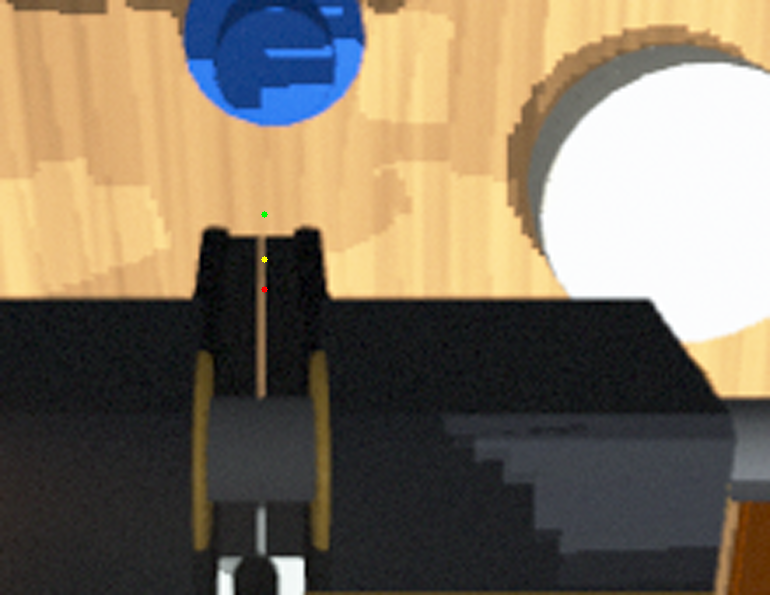

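Run:
```python
from h import *
s=read_state(); p=s['position']; R=s['tcp_rot']
c=capture('wrist');D=capture('side');S=capture('scene')
q=proj(D,p); oD=np.array([int(q[0])-75,int(q[1])-60])-.5
for d in(.02,.023,.026,.029,.032):
    w=p+R@np.array([-d,.0095,0]); print(d,proj(c,w).round(1),'side', [(((proj(D,p+R@np.array([-d,.0095,z]))-oD)*5).round(0)) for z in(-.02,-.013,0)])
```

```text
0.02 [282.1 234.9] side [array([385., 301.]), array([375., 294.]), array([356., 281.])]
0.023 [282.2 237. ] side [array([384., 295.]), array([374., 288.]), array([355., 276.])]
0.026 [282.2 239.2] side [array([383., 290.]), array([373., 283.]), array([353., 270.])]
0.029 [282.2 241.4] side [array([382., 284.]), array([371., 277.]), array([352., 265.])]
0.032 [282.2 243.7] side [array([381., 279.]), array([370., 272.]), array([351., 259.])]
```

The real fingertips sit about 30 mm behind the reported TCP in both views, so I'll work with that offset. Descending again.

Request:
play_rows:
  rows:
    - [[0, 0, 0.002, 0, 0, 0, 0.065], [0, 0, 0.002, 0, 0, 0, 0.065], [0.03, 0, 0.002, 0, 0, 0, 0.065], [0.07, 0, 0.002, 0, 0, 0, 0.065], [0.105, 0, 0.002, 0, 0, 0, 0.065], [0.13, 0, 0.002, 0, 0, 0, 0.065], [0.143, 0, 0.002, 0, 0, 0, 0.06], [0.146, 0, 0.002, 0, 0, 0, 0.05], [0.146, 0, 0.002, 0, 0, 0, 0.04], [0.146, 0, 0.002, 0, 0, 0, 0.015], [0.146, 0, 0.002, 0, 0, 0, 0.015], [0.146, 0, 0.002, 0, 0, 0, 0.015]]

```text
time_s: 8.2
position: [0.6014, 0.3223, 0.0154]
tcp_rot: [[0.003, 0.046, 0.999], [0.001, 0.999, -0.046], [-1.0, 0.001, 0.003]]
force: [0.0, -0.2, 2.7]
opening: 0.358
```

Run:
```python
from h import *
c=snap('wrist','w7'); s=read_state(); print(s['opening']*87,s['position'],s['force'])
```

```text
31.132513531235166 [0.60134688 0.3223259  0.01540107] [-0.4468943   0.12799623  3.41284677]
```

View pics/w7.png

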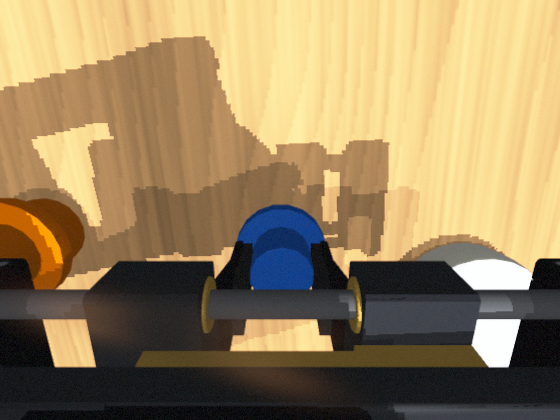

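Run:
```python
from h import *
p=np.load('press.npy')
def w(q):
    c,s=np.cos(p[2]),np.sin(p[2]); return (p[0]+c*q[0]-s*q[1],p[1]+s*q[0]+c*q[1],q[2])
m=w((0,.16-p[3],.102)); print(m, w((0,.16-p[3]+.135,.084)))
rel((m[0],m[1]+.01,.30))
```

```text
(np.float64(0.5793676900503949), np.float64(-0.004977225511211991), 0.102) (np.float64(0.5855740204588762), np.float64(0.12988003778172588), 0.084)
shift mm [-285.  -317.7   -6.7] turn [0. 0. 0.] t 8.25 pos [0.6013 0.3223 0.0154] F [-0.4  0.1  3.4]
```

Request:
play_rows:
  rows:
    - [[-0.02, 0, 0, 0, 0, 0, 0.015], [-0.06, 0, 0, 0, 0, 0, 0.015], [-0.1, -0.01, 0, 0, 0, 0, 0.015], [-0.14, -0.035, 0, 0, 0, 0, 0.015], [-0.175, -0.07, 0, 0, 0, 0, 0.015], [-0.205, -0.11, -0.002, 0, 0, 0, 0.015], [-0.23, -0.15, -0.003, 0, 0, 0, 0.015], [-0.255, -0.19, -0.004, 0, 0, 0, 0.015], [-0.27, -0.235, -0.005, 0, 0, 0, 0.015], [-0.28, -0.275, -0.006, 0, 0, 0, 0.015], [-0.285, -0.305, -0.007, 0, 0, 0, 0.015], [-0.285, -0.318, -0.007, 0, 0, 0, 0.015]]

```text
time_s: 9.45
position: [0.5787, 0.0017, 0.2999]
tcp_rot: [[0.002, 0.049, 0.999], [-0.001, 0.999, -0.049], [-1.0, -0.001, 0.002]]
force: [-0.3, -0.2, -1.1]
opening: 0.36
```

Request:
play_rows:
  rows:
    - [[0, 0, 0, 0, 0, 0, 0.015], [0, 0, 0, 0, 0, 0, 0.015], [0, 0, 0, 0, 0, 0, 0.015]]

```text
time_s: 9.75
position: [0.5784, 0.0062, 0.2981]
tcp_rot: [[-0.001, 0.044, 0.999], [0.001, 0.999, -0.044], [-1.0, 0.001, -0.001]]
force: [-0.0, 0.4, -1.0]
opening: 0.357
```

```bash
cat > mo.py <<'E'
from h import *
import sys
c=snap('wrist',sys.argv[1]); s=read_state(); print(s['opening']*87,s['position'],s['force'].round(1))
p=np.load('press.npy')
def w(q):
    cc,ss=np.cos(p[2]),np.sin(p[2]); return (p[0]+cc*q[0]-ss*q[1],p[1]+ss*q[0]+cc*q[1],q[2])
im=np.ascontiguousarray(cv2.resize(c['pixels'][:,:,::-1],None,fx=1.4,fy=1.4,interpolation=2))
for (x,y,z,r) in((0,.16-p[3],.102,.025),(0,.16-p[3],.102,.020),(0,.16-p[3]+.135,.084,.008),(-.055*np.sin(p[4]),-.055*np.cos(p[4]),.308,.011)):
    q=np.array([(proj(c,w((x+r*np.cos(a),y+r*np.sin(a),z)))+.5)*1.4 for a in np.linspace(0,6.283,40)]); cv2.polylines(im,[np.int32(q*16)],True,(0,255,0),1,cv2.LINE_AA,4)
cv2.imwrite('pics/%so.png'%sys.argv[1],im)
E
python3 mo.py w8
```

```text
30.772634909929714 [0.57844822 0.00621553 0.29817424] [ 0.1 -0.2 -0.4]
```

View pics/w8o.png

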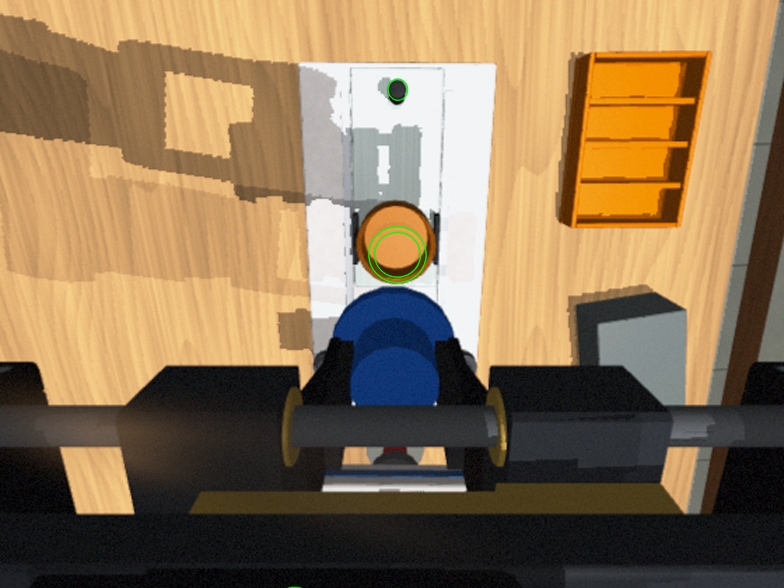

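Run:
```python
import cv2
a=cv2.imread('pics/w8.png')[130:215,230:335];cv2.imwrite('pics/w8z.png',cv2.resize(a,None,fx=7,fy=7,interpolation=2))
a=cv2.imread('pics/w8o.png')[190:300,340:460];cv2.imwrite('pics/w8oz.png',cv2.resize(a,None,fx=5,fy=5,interpolation=2))
```

```text
(no output)
```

View pics/w8z.png

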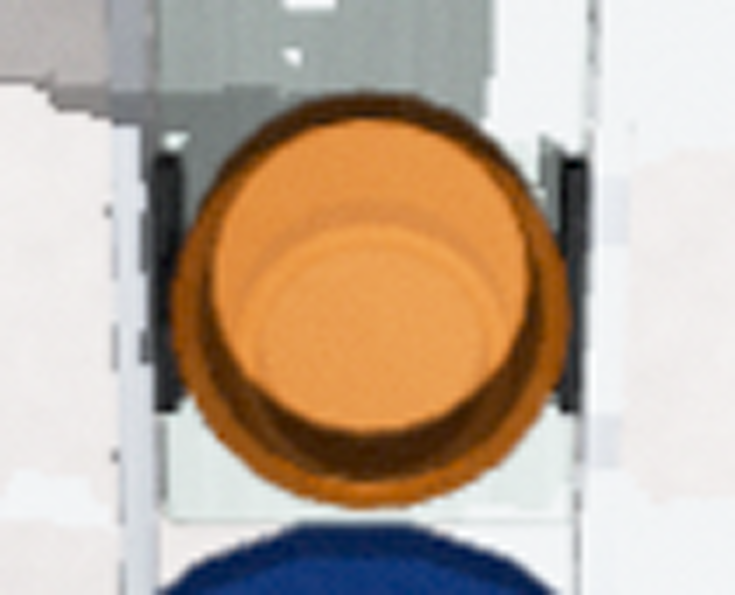

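View pics/w8oz.png

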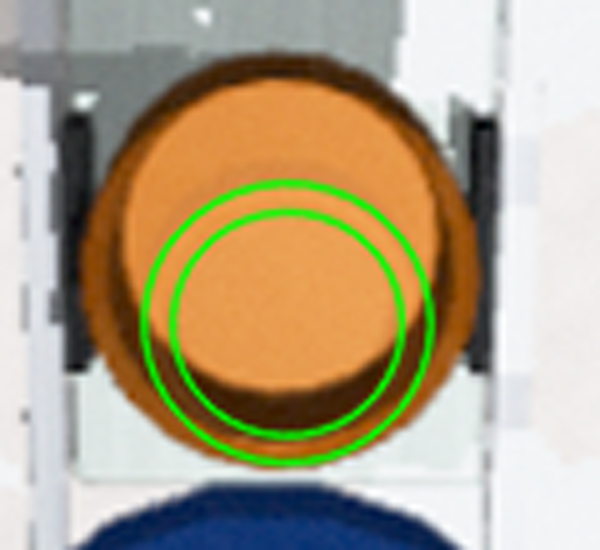

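Run:
```python
import cv2,numpy as np
a=cv2.imread('pics/w8.png')[130:215,230:335]
g=cv2.resize(a,None,fx=7,fy=7,interpolation=2); l=cv2.cvtColor(g,cv2.COLOR_BGR2LAB); l[:,:,0]=cv2.createCLAHE(12,(6,6)).apply(l[:,:,0]); g=cv2.cvtColor(l,cv2.COLOR_LAB2BGR)
cv2.imwrite('pics/w8c.png',g)
```

```text
(no output)
```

View pics/w8c.png

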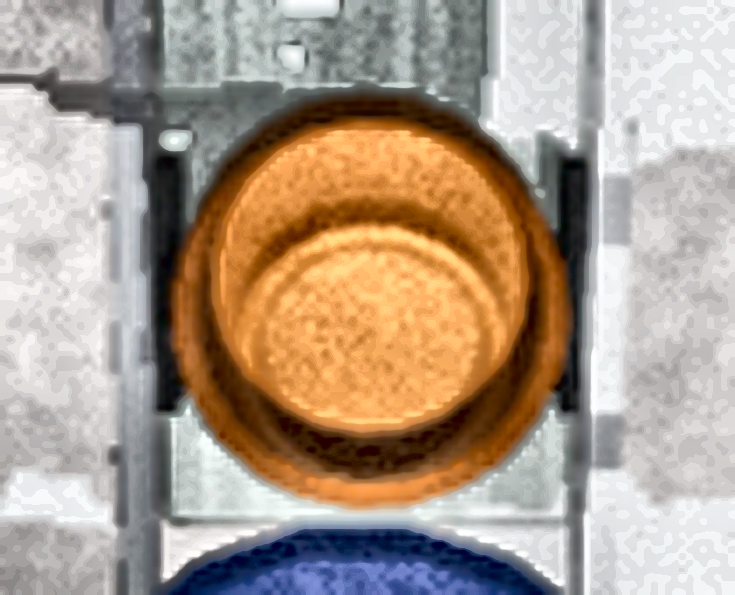

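The contrast-stretched wrist view puts the rim centre within 1 mm of the model. The stopper is held centred. Lowering to just above the rim.

Request:
play_rows:
  rows:
    - [[0.03, -0.006, 0.001, 0, 0, 0, 0.015], [0.07, -0.0115, 0.001, 0, 0, 0, 0.015], [0.11, -0.0115, 0.001, 0, 0, 0, 0.015], [0.14, -0.0115, 0.001, 0, 0, 0, 0.015], [0.16, -0.0115, 0.001, 0, 0, 0, 0.015], [0.17, -0.0115, 0.001, 0, 0, 0, 0.015], [0.172, -0.0115, 0.001, 0, 0, 0, 0.015], [0.172, -0.0115, 0.001, 0, 0, 0, 0.015], [0.172, -0.0115, 0.001, 0, 0, 0, 0.015]]

```text
time_s: 10.7
position: [0.5804, -0.0069, 0.1281]
tcp_rot: [[0.003, 0.045, 0.999], [-0.0, 0.999, -0.045], [-1.0, -0.0, 0.003]]
force: [0.2, -0.5, -1.8]
opening: 0.358
```

Run:
```python
from h import *
s=read_state(); print(s['opening']*87,s['position'],s['force'].round(1))
for n,(r0,c0,h,w) in dict(scene=(220,260,70,100),side=(230,200,80,110)).items():
    c=snap(n,n+'9'); cv2.imwrite('pics/%s9z.png'%n,cv2.resize(c['pixels'][r0:r0+h,c0:c0+w,::-1],None,fx=7,fy=7,interpolation=2))
rel((.579,-.0054,.12),87.4)
```

```text
31.187244857140456 [ 0.58035014 -0.00689058  0.12805397] [ 0.2 -0.5 -1.8]
shift mm [ 8.1  1.6 -1.2] turn [-0.   0.2  0. ] t 10.8 pos [ 0.5801 -0.0071  0.1281] F [ 0.2  0.2 -1.1]
```

View pics/side9z.png

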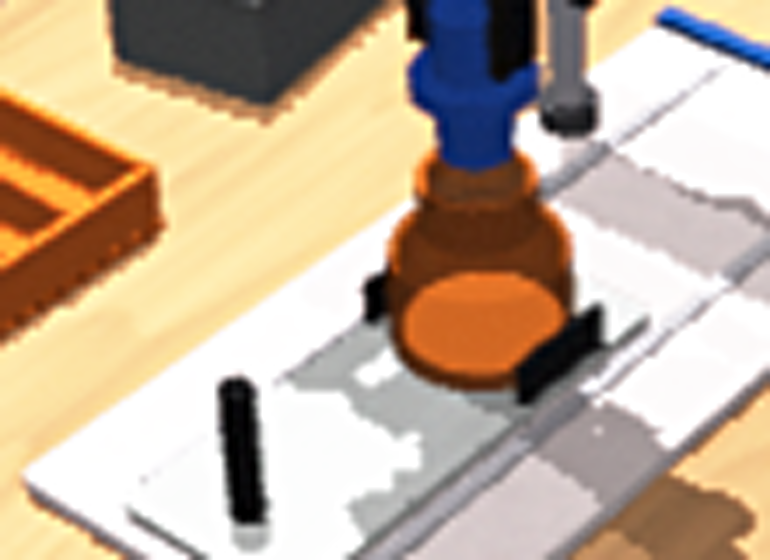

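View pics/scene9z.png

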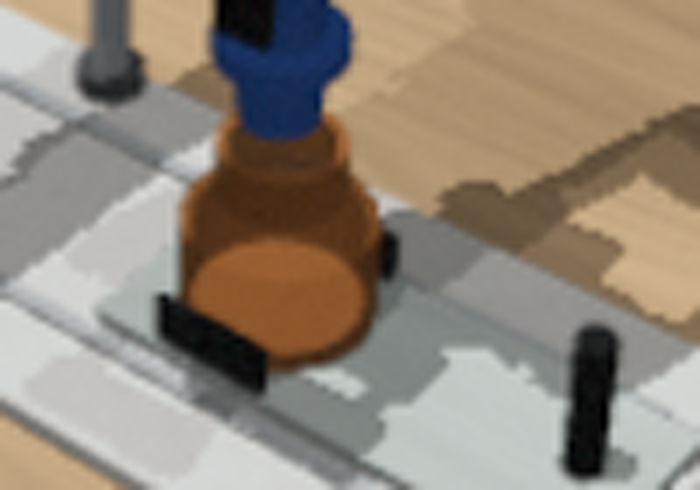

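Both views show the plug centred over the neck. Inserting now.

Request:
play_rows:
  rows:
    - [[0.004, 0.0015, -0.001, 0, 0, 0, 0.015], [0.01, 0.0015, -0.001, 0, 0, 0, 0.015], [0.016, 0.0015, -0.001, 0, 0, 0, 0.015], [0.022, 0.0015, -0.001, 0, 0, 0, 0.015], [0.028, 0.0015, -0.001, 0, 0, 0, 0.015], [0.033, 0.0015, -0.001, 0, 0, 0, 0.015], [0.037, 0.0015, -0.001, 0, 0, 0, 0.015], [0.039, 0.0015, -0.001, 0, 0, 0, 0.015], [0.039, 0.0015, -0.001, 0, 0, 0, 0.015]]

```text
time_s: 11.7
position: [0.5781, -0.0055, 0.0892]
tcp_rot: [[-0.0, 0.046, 0.999], [-0.0, 0.999, -0.046], [-1.0, -0.0, 0.0]]
force: [-3.2, 0.2, 8.5]
opening: 0.357
```

Run:
```python
from h import *
rel((.579,-.0054,.0894),87.4)
```

```text
shift mm [-0.2  0.1  0.9] turn [-0.  0.  0.] t 11.7 pos [ 0.5781 -0.0055  0.0892] F [-3.2  0.2  8.5]
```

Contact of 8.5 N came at exactly home height. I'll nudge a little deeper, then release and look.

Request:
play_rows:
  rows:
    - [[0.002, 0, 0.0005, 0, 0, 0, 0.015], [0.002, 0, 0.0005, 0, 0, 0, 0.015], [0.0, 0, 0.0005, 0, 0, 0, 0.015], [0.0, 0, 0.0005, 0, 0, 0, 0.05], [0, 0, 0.0005, 0, 0, 0, 0.065], [0.0, 0, 0.0005, 0, 0, 0, 0.065], [-0.03, 0, 0, 0, 0, 0, 0.065], [-0.07, 0.01, 0, 0, 0, 0, 0.065], [-0.11, 0.04, 0.0, 0, 0, 0, 0.06], [-0.125, 0.08, 0.004, 0, 0, 0, 0.03], [-0.125, 0.12, 0.004, 0, 0, 0, 0.0], [-0.125, 0.16, 0.004, 0, 0, 0, 0.0]]

```text
time_s: 12.9
position: [0.5902, 0.1555, 0.2135]
tcp_rot: [[0.002, 0.047, 0.999], [0.0, 0.999, -0.047], [-1.0, 0.0, 0.002]]
force: [0.4, -0.4, 0.2]
opening: 0.499
```

Run:
```python
from h import *
for n,(r0,c0,h,w) in dict(scene=(220,260,70,100),side=(230,200,80,110)).items():
    c=snap(n,n+'10'); im=cv2.resize(c['pixels'][r0:r0+h,c0:c0+w,::-1],None,fx=7,fy=7,interpolation=2)
    for z,r in((.102,.026),(.112,.026),(.140,.016)):
        q=np.array([(proj(c,(.5789+r*np.cos(a),-.0057+r*np.sin(a),z))-[c0-.5,r0-.5])*7 for a in np.linspace(0,6.28,40)]); cv2.polylines(im,[np.int32(q)],True,(0,255,0),1)
    cv2.imwrite('pics/%s10z.png'%n,im)
snap('wrist','w10')
rel((.5856,.175,.045),87.4)
```

```text
shift mm [167.3  18.4  -4.3] turn [ 0.2 -0.   0. ] t 13.05 pos [0.5892 0.1565 0.2123] F [-0.9 -0.8 -0.4]
```

View pics/side10z.png

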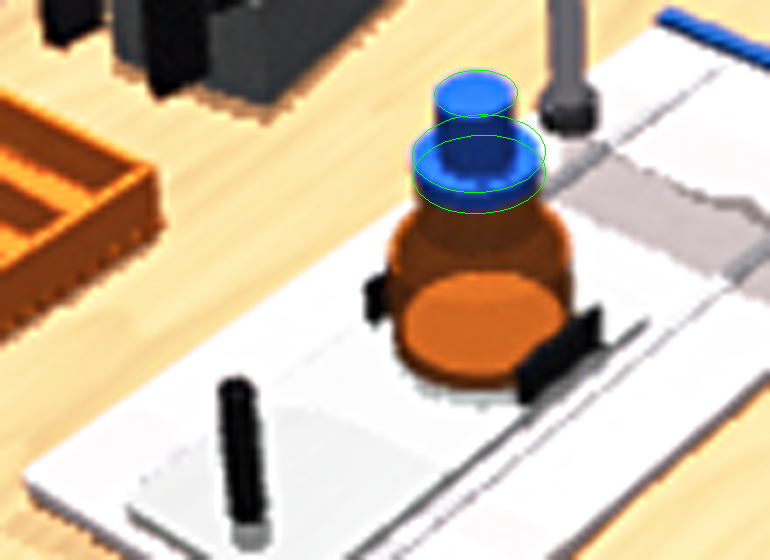

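View pics/scene10z.png

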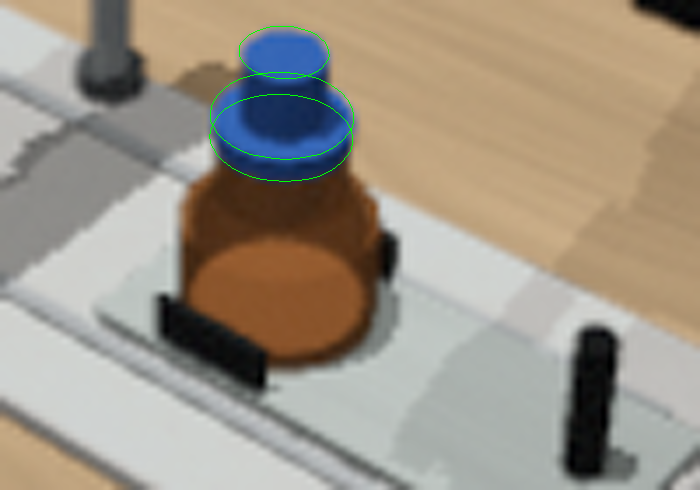

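View pics/w10.png

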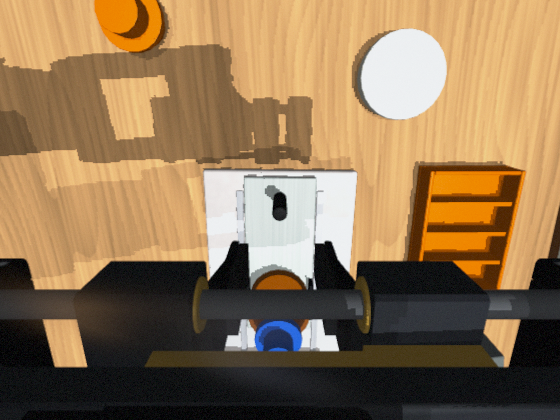

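The stopper is home and upright in both views; the model circles overlap it. Now I'll lower the closed fingers outside the carriage handle.

Request:
play_rows:
  rows:
    - [[0.02, 0.018, -0.004, 0, 0, 0, 0], [0.06, 0.02, -0.004, 0, 0, 0, 0], [0.1, 0.02, -0.004, 0, 0, 0, 0], [0.14, 0.02, -0.004, 0, 0, 0, 0], [0.17, 0.02, -0.004, 0, 0, 0, 0], [0.187, 0.02, -0.004, 0, 0, 0, 0], [0.187, 0.02, -0.004, 0, 0, 0, 0], [0.187, 0.02, -0.004, 0, 0, 0, 0]]

```text
time_s: 13.85
position: [0.5868, 0.1733, 0.0256]
tcp_rot: [[-0.001, 0.047, 0.999], [-0.0, 0.999, -0.047], [-1.0, -0.0, -0.001]]
force: [0.6, 0.4, 0.2]
opening: 0.004
```

Run:
```python
from h import *
c=snap('side','side11'); im=cv2.resize(c['pixels'][230:350,180:300,::-1],None,fx=5,fy=5,interpolation=2);cv2.imwrite('pics/side11z.png',im)
snap('wrist','w11')
rel((.5856,.130+.0175,.0225),87.4); rel((.579,.001,.0225),87.4);print(read_state()['opening'])
```

```text
shift mm [  4.5 -26.5  -1. ] turn [-0.1  0.1 -0. ] t 13.95 pos [0.5878 0.1739 0.027 ] F [-0.3 -0.4  0.6]
shift mm [   4.5 -173.1   -0.8] turn [-0.1  0.1 -0. ] t 13.95 pos [0.5878 0.1739 0.027 ] F [-0.3 -0.4  0.6]
0.008152450953057909
```

View pics/side11z.png

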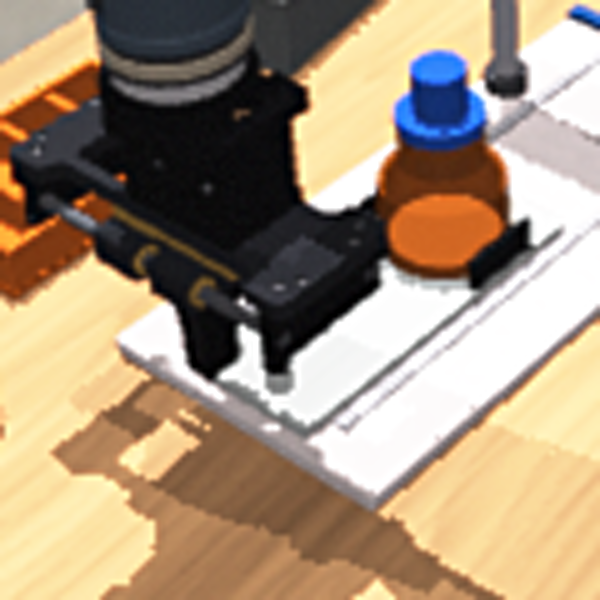

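View pics/w11.png

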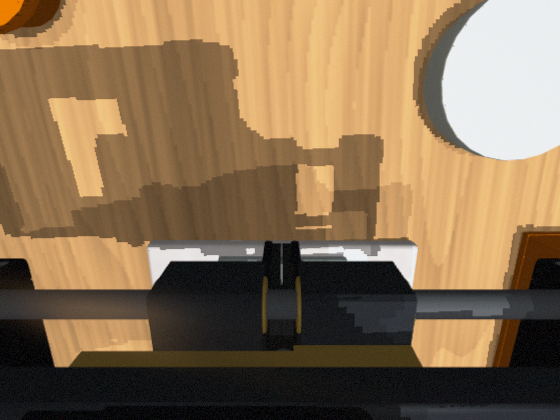

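The fingers are just outside the handle with nothing touching. Pushing along the slide.

Request:
play_rows:
  rows:
    - [[0.002, -0.01, -0.001, 0, 0, 0, 0], [0.002, -0.02, -0.001, 0, 0, 0, 0], [0.002, -0.028, -0.001, 0, 0, 0, 0], [0.002, -0.036, -0.001, 0, 0, 0, 0], [0.002, -0.048, -0.001, 0, 0, 0, 0], [0.002, -0.062, -0.001, 0, 0, 0, 0], [0.002, -0.078, -0.001, 0, 0, 0, 0], [0.002, -0.094, -0.001, 0, 0, 0, 0], [0.002, -0.11, -0.001, 0, 0, 0, 0], [0.002, -0.126, -0.001, 0, 0, 0, 0], [0.002, -0.14, -0.001, 0, 0, 0, 0], [0.002, -0.15, -0.001, 0, 0, 0, 0]]

```text
time_s: 15.15
position: [0.5786, 0.0228, 0.0237]
tcp_rot: [[-0.0, 0.047, 0.999], [-0.0, 0.999, -0.047], [-1.0, -0.0, -0.0]]
force: [0.6, 3.6, 0.9]
opening: 0.006
```

Run:
```python
from h import *
c=snap('side','side12'); im=cv2.resize(c['pixels'][160:330,200:340,::-1],None,fx=4,fy=4,interpolation=2);cv2.imwrite('pics/side12z.png',im)
rel((.579,.001,.0225),87.4)
```

```text
shift mm [  1.1 -20.5   1.4] turn [-0.1 -0.   0.1] t 15.2 pos [0.5786 0.0215 0.0236] F [ 0.6 -0.4 -0.2]
```

View pics/side12z.png

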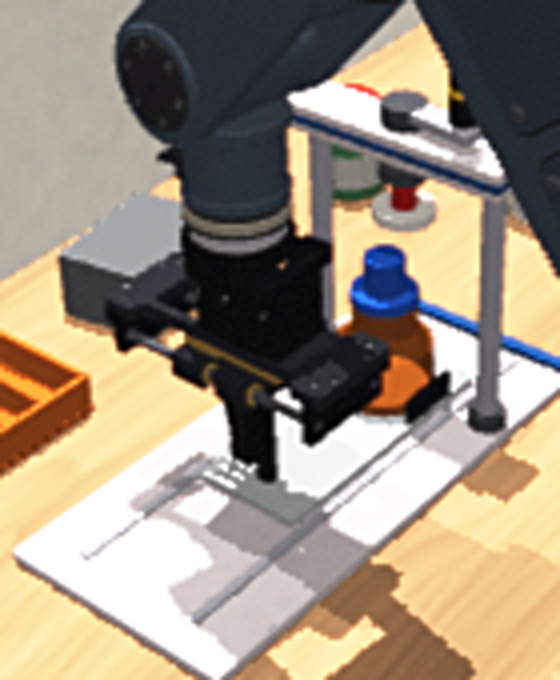

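Request:
play_rows:
  rows:
    - [[0, -0.005, 0, 0, 0, 0, 0], [0, -0.009, 0, 0, 0, 0, 0], [0, -0.013, 0, 0, 0, 0, 0], [0, -0.016, 0, 0, 0, 0, 0], [0, -0.019, 0, 0, 0, 0, 0], [0, -0.02, 0, 0, 0, 0, 0], [0, -0.021, 0, 0, 0, 0, 0], [0, -0.022, 0, 0, 0, 0, 0]]

```text
time_s: 16.0
position: [0.5773, 0.0027, 0.0236]
tcp_rot: [[-0.001, 0.046, 0.999], [0.0, 0.999, -0.046], [-1.0, 0.0, -0.001]]
force: [-0.5, 2.7, -0.6]
opening: 0.005
```

Request:
play_rows:
  rows:
    - [[0, -0.001, 0, 0, 0, 0, 0], [0, -0.002, 0, 0, 0, 0, 0], [0, -0.003, 0, 0, 0, 0, 0], [0, -0.003, 0, 0, 0, 0, 0]]

```text
time_s: 16.4
position: [0.5772, -0.0002, 0.0237]
tcp_rot: [[-0.0, 0.046, 0.999], [0.001, 0.999, -0.046], [-1.0, 0.001, -0.001]]
force: [-1.0, 3.7, -0.5]
opening: 0.009
```

Request:
play_rows:
  rows:
    - [[0, -0.001, 0, 0, 0, 0, 0], [0, -0.002, 0, 0, 0, 0, 0], [0, -0.003, 0, 0, 0, 0, 0], [0, -0.003, 0, 0, 0, 0, 0]]

```text
time_s: 16.8
position: [0.5772, -0.0004, 0.0237]
tcp_rot: [[-0.0, 0.048, 0.999], [0.004, 0.999, -0.048], [-1.0, 0.004, -0.0]]
force: [0.1, 12.7, 0.4]
opening: 0.005
```

The stop is reached: 12.7 N at the predicted place. Retreating and going above the crank handle.

Run:
```python
from h import *
rel((.578,.04,.03),87.4); rel((.55,.03,.36),87.4); rel((.518,-.135,.37),87.4)
```

```text
shift mm [-6.1 40.4 -1.1] turn [-0.1 -0.  -0.3] t 16.8 pos [ 5.772e-01 -4.000e-04  2.370e-02] F [ 0.1 12.7  0.4]
shift mm [-336.2   30.5  -28.7] turn [-0.1 -0.  -0.3] t 16.8 pos [ 5.772e-01 -4.000e-04  2.370e-02] F [ 0.1 12.7  0.4]
shift mm [-346.9 -135.7  -52.8] turn [-0.1 -0.  -0.3] t 16.8 pos [ 5.772e-01 -4.000e-04  2.370e-02] F [ 0.1 12.7  0.4]
```

Request:
play_rows:
  rows:
    - [[0, 0.015, 0, 0, 0, 0, 0], [-0.01, 0.045, 0, 0, 0, 0, 0.0], [-0.05, 0.05, 0, 0, 0, 0, 0.0], [-0.095, 0.05, -0.01, 0, 0, 0, 0.03], [-0.14, 0.05, -0.015, 0, 0, 0, 0.06], [-0.185, 0.05, -0.02, 0, 0, 0, 0.06], [-0.23, 0.05, -0.03, 0, 0, 0, 0.06], [-0.275, 0.05, -0.035, 0, 0, 0, 0.06], [-0.315, 0.045, -0.04, 0, 0, 0, 0.06], [-0.345, 0.02, -0.045, 0, 0, 0, 0.06], [-0.35, -0.02, -0.05, 0, 0, 0, 0.06], [-0.35, -0.065, -0.053, 0, 0, 0, 0.06]]

```text
time_s: 18.0
position: [0.5219, -0.067, 0.3766]
tcp_rot: [[0.005, 0.044, 0.999], [-0.004, 0.999, -0.044], [-1.0, -0.004, 0.006]]
force: [0.5, 0.4, -0.0]
opening: 0.666
```

Request:
play_rows:
  rows:
    - [[0, -0.04, 0, 0, 0, 0, 0.06], [0, -0.066, 0, 0, 0, 0, 0.06], [0, -0.068, 0, 0, 0, 0, 0.06], [0, -0.068, 0, 0, 0, 0, 0.06], [0, -0.068, 0, 0, 0, 0, 0.06]]

```text
time_s: 18.5
position: [0.5182, -0.1329, 0.3738]
tcp_rot: [[-0.0, 0.045, 0.999], [0.0, 0.999, -0.045], [-1.0, 0.0, -0.0]]
force: [-0.2, -0.6, -0.3]
opening: 0.687
```

```bash
python3 - <<'E'
from h import *
p=np.load('press.npy'); p[3]=.16; np.save('press.npy',p)
snap('scene','s13');
E
python3 mo.py w13
```

```text
60.21546416132368 [ 0.51832582 -0.13258746  0.37390322] [-0.1 -0.1  0.3]
```

View pics/w13o.png

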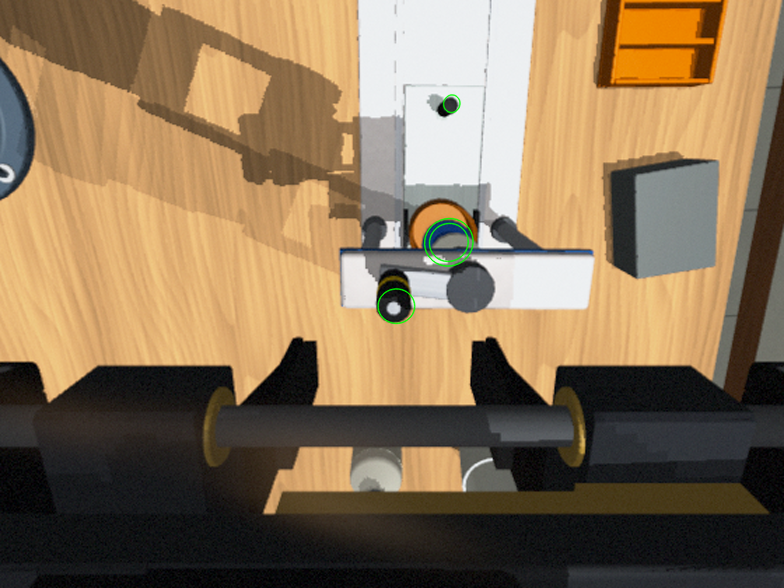

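View pics/s13.png

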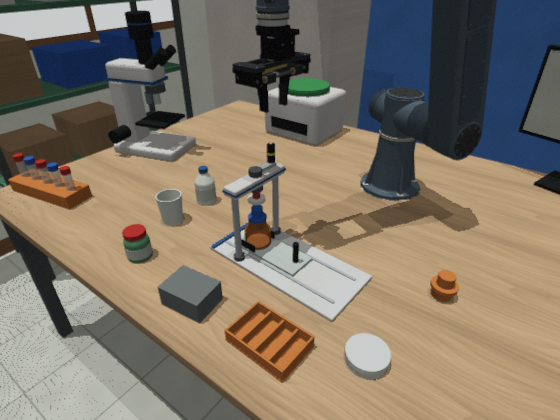

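Run:
```python
import cv2
a=cv2.imread('pics/w13o.png')[240:335,330:505];cv2.imwrite('pics/w13z.png',cv2.resize(a,None,fx=4.5,fy=4.5,interpolation=2))
```

```text
(no output)
```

View pics/w13z.png

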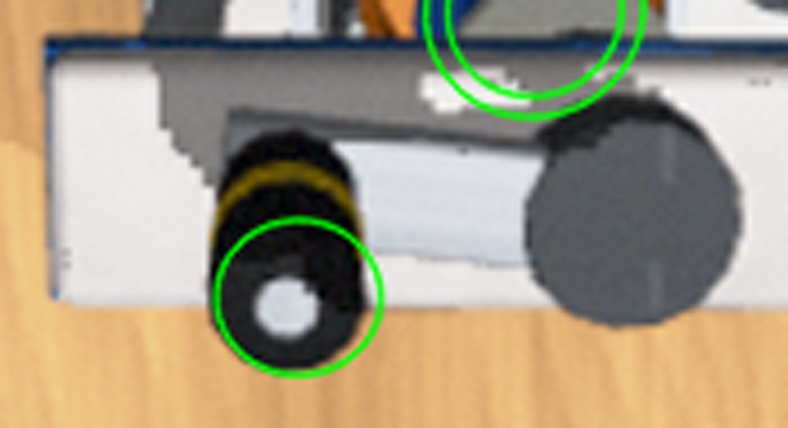

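Run:
```python
from h import *
p=np.load('press.npy')
def w(q):
    c,s=np.cos(p[2]),np.sin(p[2]); return np.array((p[0]+c*q[0]-s*q[1],p[1]+s*q[0]+c*q[1],q[2]))
h=w((-.055*np.sin(p[4]),-.055*np.cos(p[4]),.308)); print('pred',h)
c=capture('wrist'); o=((287/4.5+330)/1.4-.5,(301/4.5+240)/1.4-.5); hh=atz(c,o,.308); print('meas',hh, atz(c,((287/4.5+330)/1.4-.5,(306/4.5+240)/1.4-.5),.308))
# scene check
S=capture('scene'); im=S['pixels'][130:190,235:300,::-1]; im=np.ascontiguousarray(cv2.resize(im,None,fx=9,fy=9,interpolation=2))
for z in(.308,.258):
    q=np.array([(proj(S,(hh[0]+.011*np.cos(a),hh[1]+.011*np.sin(a),z))-[234.5,129.5])*9 for a in np.linspace(0,6.28,40)]); cv2.polylines(im,[np.int32(q)],True,(0,255,0),1)
    q=np.array([(proj(S,(.5719+.011*np.cos(a),-.1522+.011*np.sin(a),.238))-[234.5,129.5])*9 for a in np.linspace(0,6.28,40)]); cv2.polylines(im,[np.int32(q)],True,(0,255,255),1)
cv2.imwrite('pics/s13z.png',im)
rel((hh[0],hh[1],.24),87.4); print(np.hypot(*(hh[:2]-[.5719,-.1522])))
```

```text
pred [ 0.51812432 -0.14411905  0.308     ]
meas [ 0.51686928 -0.14461375  0.308     ] [ 0.51683741 -0.14532438  0.308     ]
shift mm [133.9 -11.9  -1. ] turn [0.1 0.  0. ] t 18.7 pos [ 0.5184 -0.1327  0.3739] F [-0.4 -0.2 -0.4]
0.05555115999578515
```

View pics/s13z.png

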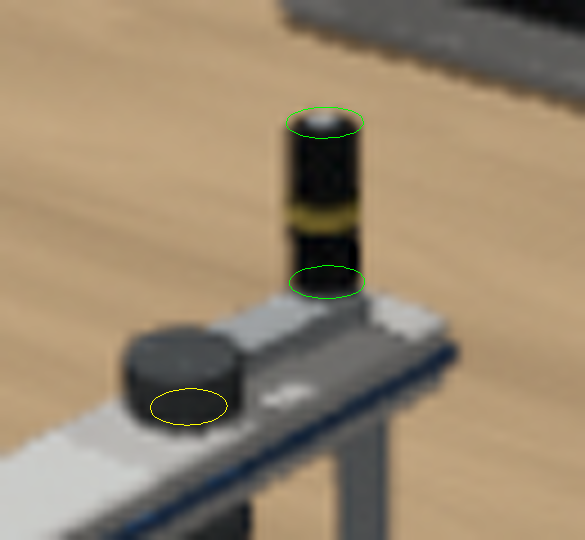

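Request:
play_rows:
  rows:
    - [[0.0, -0.0122, -0.001, 0, 0, 0, 0.04], [0.02, -0.0122, -0.001, 0, 0, 0, 0.04], [0.035, -0.0122, -0.001, 0, 0, 0, 0.04], [0.06, -0.0122, -0.001, 0, 0, 0, 0.04], [0.085, -0.0122, -0.001, 0, 0, 0, 0.04], [0.108, -0.0122, -0.001, 0, 0, 0, 0.04], [0.125, -0.0122, -0.001, 0, 0, 0, 0.04], [0.13, -0.0122, -0.001, 0, 0, 0, 0.04], [0.13, -0.0122, -0.001, 0, 0, 0, 0.01], [0.13, -0.0122, -0.001, 0, 0, 0, 0.005], [0.13, -0.0122, -0.001, 0, 0, 0, 0.005], [0.13, -0.0122, -0.001, 0, 0, 0, 0.005]]

```text
time_s: 19.9
position: [0.5174, -0.1464, 0.2449]
tcp_rot: [[0.002, 0.046, 0.999], [-0.001, 0.999, -0.046], [-1.0, -0.001, 0.002]]
force: [-0.1, -0.2, 1.1]
opening: 0.246
```

Run:
```python
from h import *
s=read_state();print(s['opening']*87,s['position'],s['force'],s['moment'])
snap('wrist','w14')
c=snap('scene','s14'); cv2.imwrite('pics/s14z.png',cv2.resize(c['pixels'][90:210,200:330,::-1],None,fx=5,fy=5,interpolation=2))
```

```text
21.41330645769698 [ 0.51741523 -0.14644021  0.24488094] [-0.06495887 -0.18070954  1.12514398] [-0.06033953 -0.06595666 -0.00804817]
```

View pics/w14.png

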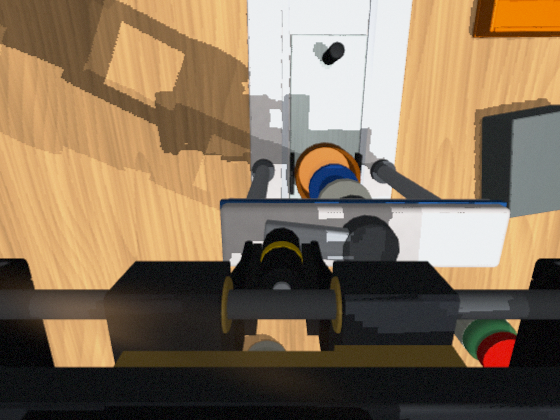

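View pics/s14z.png

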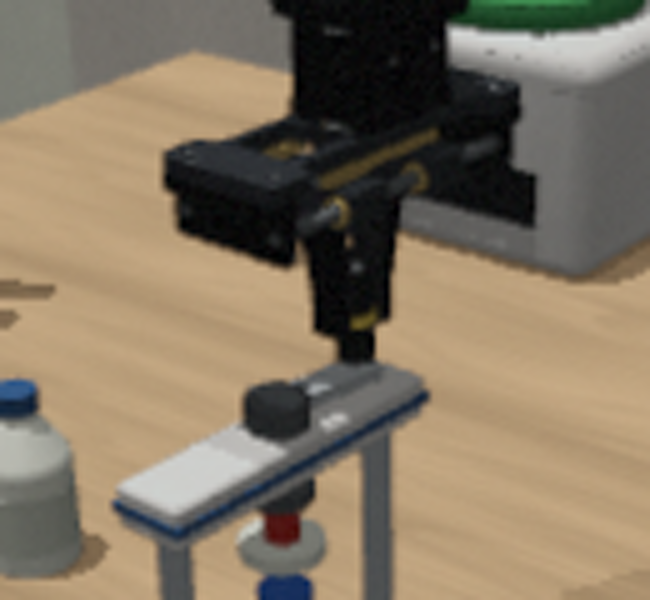

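Run:
```python
import numpy as np
a=175.1
for n,st in((1,12),(2,12),(3,11)):
    print(n,a); 
    k=np.arange(1,13); b=np.radians(a-st*k); a0=np.radians(a)
    print([[0,round(.055*(np.sin(x)-np.sin(a0)),4),round(.055*(np.cos(x)-np.cos(a0)),4),0,0,0,.005] for x in b]); a-=st*12
```

```text
1 175.1
[[0, np.float64(0.0113), np.float64(0.0022), 0, 0, 0, 0.005], [0, np.float64(0.0219), np.float64(0.0066), 0, 0, 0, 0.005], [0, np.float64(0.0313), np.float64(0.0132), 0, 0, 0, 0.005], [0, np.float64(0.0392), np.float64(0.0216), 0, 0, 0, 0.005], [0, np.float64(0.0451), np.float64(0.0315), 0, 0, 0, 0.005], [0, np.float64(0.0489), np.float64(0.0423), 0, 0, 0, 0.005], [0, np.float64(0.0503), np.float64(0.0537), 0, 0, 0, 0.005], [0, np.float64(0.0493), np.float64(0.0652), 0, 0, 0, 0.005], [0, np.float64(0.046), np.float64(0.0762), 0, 0, 0, 0.005], [0, np.float64(0.0404), np.float64(0.0863), 0, 0, 0, 0.005], [0, np.float64(0.0329), np.float64(0.095), 0, 0, 0, 0.005], [0, np.float64(0.0237), np.float64(0.1019), 0, 0, 0, 0.005]]
2 31.099999999999994
[[0, np.float64(-0.0104), np.float64(0.0049), 0, 0, 0, 0.005], [0, np.float64(-0.0216), np.float64(0.0075), 0, 0, 0, 0.005], [0, np.float64(-0.0331), np.float64(0.0077), 0, 0, 0, 0.005], [0, np.float64(-0.0444), np.float64(0.0055), 0, 0, 0, 0.005], [0, np.float64(-0.055), np.float64(0.0011), 0, 0, 0, 0.005], [0, np.float64(-0.0644), np.fl
[... 458 characters left out ...]
93), 0, 0, 0, 0.005], [0, np.float64(0.0117), np.float64(-0.0174), 0, 0, 0, 0.005], [0, np.float64(0.0198), np.float64(-0.0241), 0, 0, 0, 0.005], [0, np.float64(0.0291), np.float64(-0.0292), 0, 0, 0, 0.005], [0, np.float64(0.0391), np.float64(-0.0324), 0, 0, 0, 0.005], [0, np.float64(0.0496), np.float64(-0.0336), 0, 0, 0, 0.005], [0, np.float64(0.0601), np.float64(-0.0328), 0, 0, 0, 0.005], [0, np.float64(0.0703), np.float64(-0.03), 0, 0, 0, 0.005], [0, np.float64(0.0797), np.float64(-0.0253), 0, 0, 0, 0.005], [0, np.float64(0.0881), np.float64(-0.0189), 0, 0, 0, 0.005], [0, np.float64(0.0951), np.float64(-0.011), 0, 0, 0, 0.005], [0, np.float64(0.1005), np.float64(-0.0019), 0, 0, 0, 0.005]]
```

Request:
play_rows:
  rows:
    - [[0, 0.0113, 0.0022, 0, 0, 0, 0.005], [0, 0.0219, 0.0066, 0, 0, 0, 0.005], [0, 0.0313, 0.0132, 0, 0, 0, 0.005], [0, 0.0392, 0.0216, 0, 0, 0, 0.005], [0, 0.0451, 0.0315, 0, 0, 0, 0.005], [0, 0.0489, 0.0423, 0, 0, 0, 0.005], [0, 0.0503, 0.0537, 0, 0, 0, 0.005]]

```text
time_s: 20.7
position: [0.572, -0.1001, 0.2448]
tcp_rot: [[-0.002, 0.045, 0.999], [-0.005, 0.999, -0.045], [-1.0, -0.005, -0.002]]
force: [-5.1, -7.0, 5.7]
opening: 0.244
```

Run:
```python
from h import *
s=read_state();print(s['opening']*87,s['position'],s['force'],s['moment'])
d=s['position'][:2]-np.array([.5719,-.1522]); print(np.hypot(*d),np.degrees(np.arctan2(d[1],d[0]))+2.635)
c=snap('scene','s15'); cv2.imwrite('pics/s15z.png',cv2.resize(c['pixels'][90:210,200:330,::-1],None,fx=5,fy=5,interpolation=2))
```

```text
21.2100156816054 [ 0.57197955 -0.10011049  0.24476928] [-5.07653701 -7.04428379  5.67574363] [-1.14986707  0.73008432 -0.01471294]
0.052089568934363305 92.54749886377294
```

View pics/s15z.png

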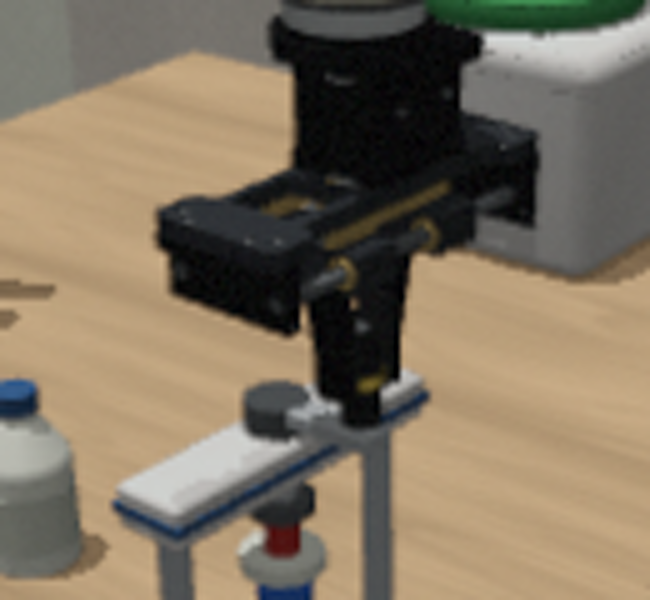

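The crank turns and the pad comes down. Continuing with small forces.

Run:
```python
import numpy as np
def t(a,st,n=12):
    b=np.radians(a-st*np.arange(1,n+1)); a0=np.radians(a)
    print(a,[[0,float(round(.055*(np.sin(x)-np.sin(a0)),3)),float(round(.055*(np.cos(x)-np.cos(a0)),3)),0,0,0,.005] for x in b])
t(91.1,12);t(-52.9,12)
```

```text
91.1 [[0, -0.001, 0.011, 0, 0, 0, 0.005], [0, -0.004, 0.022, 0, 0, 0, 0.005], [0, -0.01, 0.033, 0, 0, 0, 0.005], [0, -0.017, 0.041, 0, 0, 0, 0.005], [0, -0.027, 0.048, 0, 0, 0, 0.005], [0, -0.037, 0.053, 0, 0, 0, 0.005], [0, -0.048, 0.056, 0, 0, 0, 0.005], [0, -0.06, 0.056, 0, 0, 0, 0.005], [0, -0.071, 0.054, 0, 0, 0, 0.005], [0, -0.082, 0.049, 0, 0, 0, 0.005], [0, -0.091, 0.043, 0, 0, 0, 0.005], [0, -0.099, 0.034, 0, 0, 0, 0.005]]
-52.9 [[0, -0.006, -0.01, 0, 0, 0, 0.005], [0, -0.01, -0.021, 0, 0, 0, 0.005], [0, -0.011, -0.032, 0, 0, 0, 0.005], [0, -0.01, -0.044, 0, 0, 0, 0.005], [0, -0.007, -0.055, 0, 0, 0, 0.005], [0, -0.001, -0.065, 0, 0, 0, 0.005], [0, 0.006, -0.073, 0, 0, 0, 0.005], [0, 0.015, -0.08, 0, 0, 0, 0.005], [0, 0.026, -0.085, 0, 0, 0, 0.005], [0, 0.037, -0.088, 0, 0, 0, 0.005], [0, 0.049, -0.088, 0, 0, 0, 0.005], [0, 0.06, -0.086, 0, 0, 0, 0.005]]
```

Request:
play_rows:
  rows:
    - [[0, -0.001, 0.011, 0, 0, 0, 0.005], [0, -0.004, 0.022, 0, 0, 0, 0.005], [0, -0.01, 0.033, 0, 0, 0, 0.005], [0, -0.017, 0.041, 0, 0, 0, 0.005], [0, -0.027, 0.048, 0, 0, 0, 0.005], [0, -0.037, 0.053, 0, 0, 0, 0.005], [0, -0.048, 0.056, 0, 0, 0, 0.005], [0, -0.06, 0.056, 0, 0, 0, 0.005], [0, -0.071, 0.054, 0, 0, 0, 0.005], [0, -0.082, 0.049, 0, 0, 0, 0.005], [0, -0.091, 0.043, 0, 0, 0, 0.005], [0, -0.099, 0.034, 0, 0, 0, 0.005]]

```text
time_s: 21.95
position: [0.6052, -0.199, 0.2449]
tcp_rot: [[0.008, 0.046, 0.999], [-0.001, 0.999, -0.046], [-1.0, -0.001, 0.008]]
force: [5.6, 2.1, 2.0]
opening: 0.246
```

```bash
cat > cs.py <<'E'
from h import *
import sys
s=read_state();print(s['opening']*87,s['position'],s['force'],s['moment'])
d=s['position'][:2]-np.array([.5719,-.1522]); print(np.hypot(*d),np.degrees(np.arctan2(d[1],d[0]))+2.635)
c=snap('scene','s'+sys.argv[1]); a=cv2.resize(c['pixels'][130:230,210:300,::-1],None,fx=6,fy=6,interpolation=2)
cv2.imwrite('pics/s%sz.png'%sys.argv[1],a)
E
python3 cs.py 16
```

```text
21.43889884658785 [ 0.6051877  -0.19902002  0.24492333] [5.60300995 2.08021221 2.00230261] [ 0.29722537 -0.80606927  0.01769874]
0.05744723971993408 -51.953256510686124
```

View pics/s16z.png

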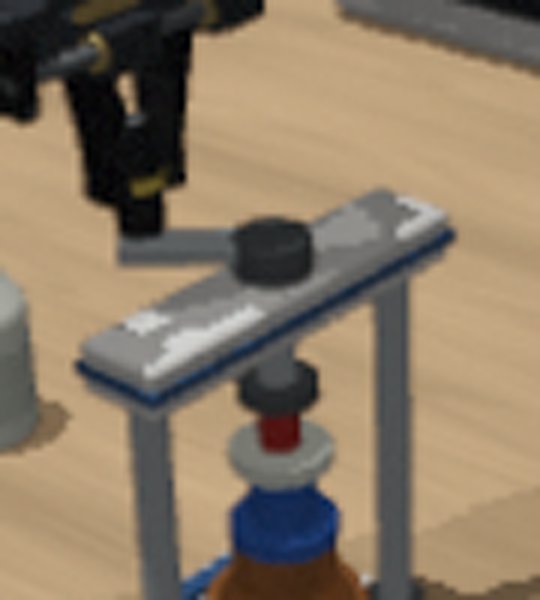

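Crank is at about 323°; contact is due at 337.5°. Continuing.

Request:
play_rows:
  rows:
    - [[0, -0.006, -0.01, 0, 0, 0, 0.005], [0, -0.01, -0.021, 0, 0, 0, 0.005], [0, -0.011, -0.032, 0, 0, 0, 0.005], [0, -0.01, -0.044, 0, 0, 0, 0.005], [0, -0.007, -0.055, 0, 0, 0, 0.005], [0, -0.001, -0.065, 0, 0, 0, 0.005], [0, 0.006, -0.073, 0, 0, 0, 0.005], [0, 0.015, -0.08, 0, 0, 0, 0.005], [0, 0.026, -0.085, 0, 0, 0, 0.005], [0, 0.037, -0.088, 0, 0, 0, 0.005], [0, 0.049, -0.088, 0, 0, 0, 0.005], [0, 0.06, -0.086, 0, 0, 0, 0.005]]

```text
time_s: 23.2
position: [0.5195, -0.1379, 0.2449]
tcp_rot: [[0.002, 0.046, 0.999], [-0.008, 0.999, -0.046], [-1.0, -0.008, 0.002]]
force: [1.6, -8.0, 2.1]
opening: 0.244
```

```bash
python3 cs.py 17
python3 - <<'E'
import numpy as np
a=163.1-360; 
b=np.radians(a-np.array([10,20,30,40,46,50.6])); a0=np.radians(a)
print([[float(round(.055*(np.sin(x)-np.sin(a0)),4)),float(round(.055*(np.cos(x)-np.cos(a0)),4))] for x in b])
E
```

```text
21.19642343686065 [ 0.5194964  -0.13792467  0.24485608] [ 1.63309299 -8.04441162  2.11714427] [-1.25740397 -0.17865482  0.01899343]
0.054313186855084815 167.39673200027528
[[0.0089, 0.0036], [0.017, 0.0086], [0.0242, 0.015], [0.0301, 0.0226], [0.033, 0.0276], [0.0348, 0.0316]]
```

View pics/s17z.png

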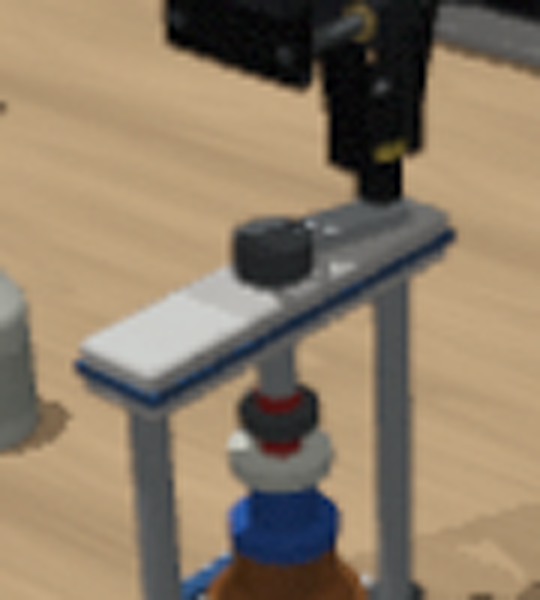

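Request:
play_rows:
  rows:
    - [[0, 0.0089, 0.0036, 0, 0, 0, 0.005], [0, 0.017, 0.0086, 0, 0, 0, 0.005], [0, 0.0242, 0.015, 0, 0, 0, 0.005], [0, 0.0301, 0.0226, 0, 0, 0, 0.005], [0, 0.033, 0.0276, 0, 0, 0, 0.005], [0, 0.0348, 0.0316, 0, 0, 0, 0.005], [0, 0.0348, 0.0316, 0, 0, 0, 0.005], [0, 0.0348, 0.0316, 0, 0, 0, 0.005]]

```text
time_s: 24.05
position: [0.5518, -0.1039, 0.2448]
tcp_rot: [[-0.001, 0.045, 0.999], [-0.005, 0.999, -0.045], [-1.0, -0.005, -0.001]]
force: [-2.7, -4.5, 6.6]
opening: 0.243
```

```bash
python3 cs.py 18
python3 - <<'E'
from h import *
c=snap('side','d18'); cv2.imwrite('pics/d18z.png',cv2.resize(c['pixels'][160:270,260:350,::-1],None,fx=6,fy=6,interpolation=2))
S=capture('scene'); a=np.radians(112.5-2.635)
E
```

```text
21.100654729912677 [ 0.551752   -0.10392739  0.24477497] [-2.69338842 -4.45483117  6.56818614] [-0.86446023  0.3369544   0.04720312]
0.05230857112644681 115.28965453263476
```

View pics/s18z.png

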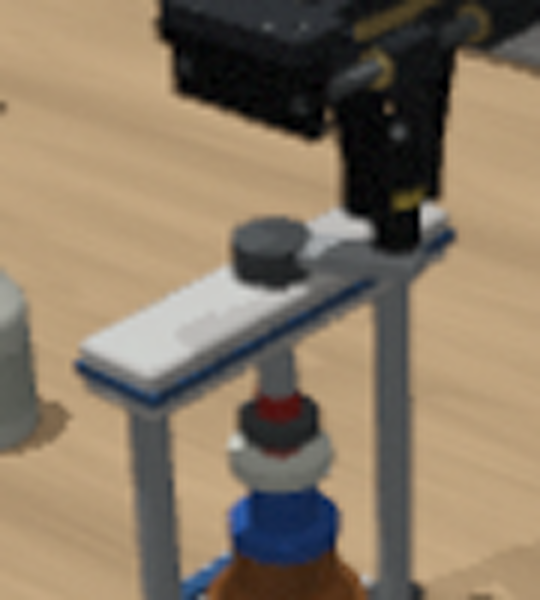

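View pics/d18z.png

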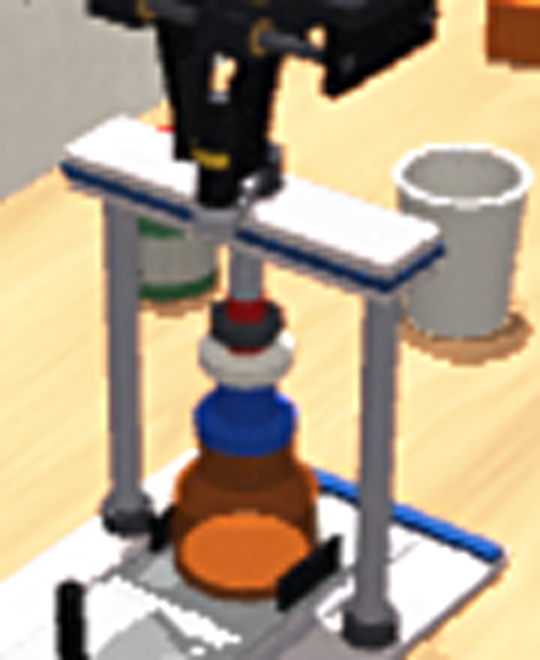

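Geometry puts the crank 1–2° short of the target. I'll nudge it, release, rise and check from above.

Request:
play_rows:
  rows:
    - [[0, 0.0006, 0.0015, 0, 0, 0, 0.005], [0, 0.0006, 0.0015, 0, 0, 0, 0.005], [0, 0.0006, 0.0015, 0, 0, 0, 0.005], [0, 0.0006, 0.0015, 0, 0, 0, 0.042], [0, 0.0006, 0.0015, 0, 0, 0, 0.042], [0, 0.0006, 0.0015, 0, 0, 0, 0.042], [-0.03, 0.0006, 0.0015, 0, 0, 0, 0.042], [-0.07, 0.0006, 0.0015, 0, 0, 0, 0.042], [-0.11, -0.003, 0, 0, 0, 0, 0.06], [-0.13, -0.01, 0, 0, 0, 0, 0.06], [-0.13, -0.01, 0, 0, 0, 0, 0.06], [-0.13, -0.01, 0, 0, 0, 0, 0.06]]

```text
time_s: 25.4
position: [0.5512, -0.1109, 0.3728]
tcp_rot: [[-0.001, 0.046, 0.999], [0.001, 0.999, -0.046], [-1.0, 0.001, -0.001]]
force: [0.8, 0.2, -0.3]
opening: 0.673
```

Run:
```python
from h import *
s=read_state(); print(s['position'],s['force'],s['opening'])
c=snap('wrist','w19'); S=snap('scene','s19'); D=snap('side','d19')
def ov(c,r0,c0,h,w,k,f):
    im=np.ascontiguousarray(cv2.resize(c['pixels'][r0:r0+h,c0:c0+w,::-1],None,fx=k,fy=k,interpolation=2))
    a=np.radians(112.5-2.635); x,y=.5719+.055*np.cos(a),-.1522+.055*np.sin(a)
    q=np.array([(proj(c,(x+.011*np.cos(t),y+.011*np.sin(t),.308))-[c0-.5,r0-.5])*k for t in np.linspace(0,6.28,40)]); cv2.polylines(im,[np.int32(q)],True,(0,255,0),1)
    cv2.imwrite('pics/'+f+'.png',im)
q=proj(c,(.553,-.101,.308)); print(q)
ov(c,int(q[1])-50,int(q[0])-60,100,120,6,'w19z'); ov(S,130,210,100,90,6,'s19z'); ov(D,160,260,110,90,6,'d19z')
```

```text
[ 0.55120124 -0.11093171  0.37276531] [ 0.77454404  0.20238763 -0.31302516] 0.6733932944880486
[283.63848239 193.87061533]
```

View pics/w19z.png

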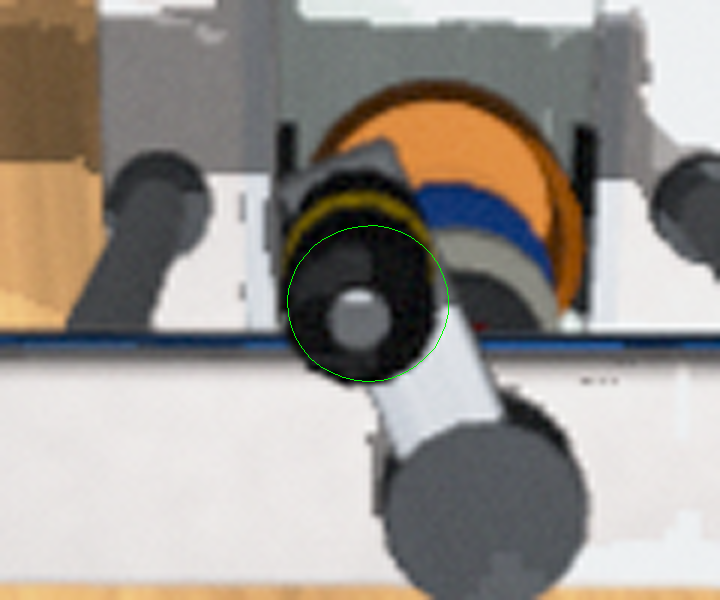

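View pics/s19z.png

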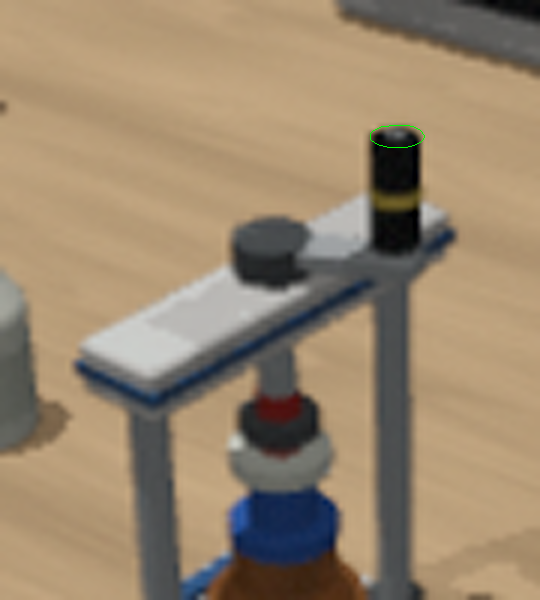

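View pics/d19z.png

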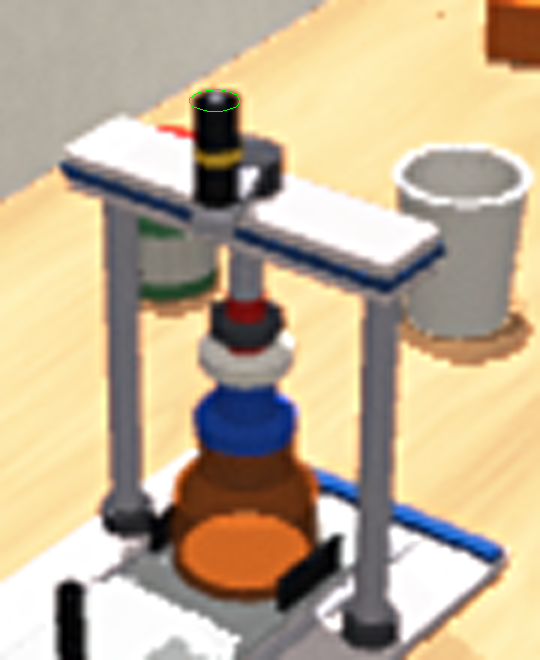

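The handle is within about 1° of the target in all three views, and the red stem shows short, as expected. Backing off a little, then handing in.

Request:
play_rows:
  rows:
    - [[-0.03, 0.02, 0, 0, 0, 0, 0.06], [-0.06, 0.05, 0, 0, 0, 0, 0.06], [-0.06, 0.05, 0, 0, 0, 0, 0.06], [-0.06, 0.05, 0, 0, 0, 0, 0.06], [-0.06, 0.05, 0, 0, 0, 0, 0.06]]

```text
time_s: 26.05
position: [0.5531, -0.0616, 0.4316]
tcp_rot: [[-0.004, 0.046, 0.999], [0.001, 0.999, -0.046], [-1.0, 0.001, -0.004]]
force: [-0.6, 0.6, 0.0]
opening: 0.688
```

Run:
```python
from h import *
from scipy.optimize import least_squares
s=read_state(); print(s['time_s'],s['position'],s['force'])
c=snap('scene','s20'); p=c['pixels'][:,:,::-1][170:215,240:275]; cv2.imwrite('pics/s20z.png',cv2.resize(p,None,fx=14,fy=14,interpolation=2))
for z in(.140,.150,.158,.164): print(z,((proj(c,(.5719,-.1522,z))-[239.5,169.5])*14).round())
```

```text
26.05 [ 0.55314233 -0.06162808  0.43159953] [-0.64043438  0.60674017  0.02872432]
0.14 [242. 522.]
0.15 [240. 478.]
0.158 [238. 443.]
0.164 [237. 416.]
```

View pics/s20z.png

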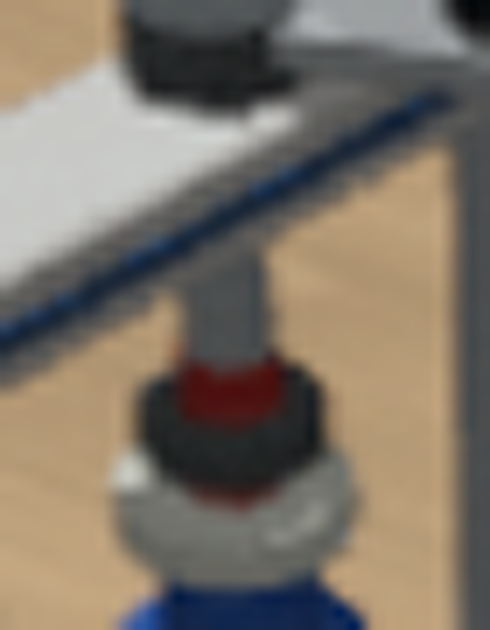

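View pics/s20.png

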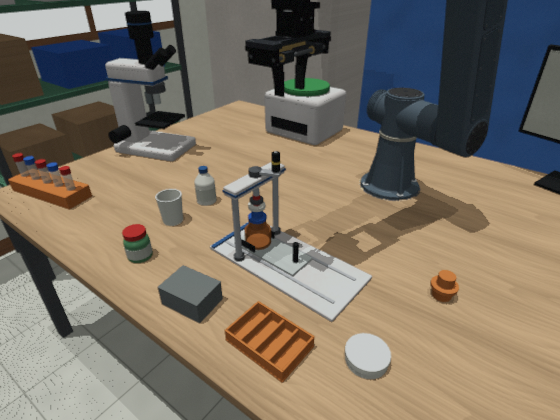

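```bash
python3 -c "
from rig import *
print(hand_in())"
```

```text
the job is handed in; nothing more can be done
None
```

The job is done and handed in at about 26 s of the 72 s allowed. The blue stopper is home in the bottle, the carriage is at its stop, and the crank has been wound half a turn past contact and released.

- **Stopper:** It met 8.5 N of resistance exactly at home height. After release, both camera views showed it upright and seated in the bottle.
- **Carriage:** I pushed it from outside the handle until the force rose to 12.7 N, within 2 mm of the predicted stop position.
- **Crank:** I aimed for a crank angle of 517.5°, which is the calculated contact at 337.5° plus 180°. The scene and side views showed the handle on target. The wrist view suggested it was about 1° short, roughly 0.1 mm of pad travel, which is within the calibration error. The dark collar's position fits about 8 mm of stem showing.
- **Bystanders:** The orange stopper, dish, reagent and beaker look unmoved by eye in the last picture. The gripper was clear of everything at hand-in.

**Failed first grasp:** My first try at gripping the stopper closed above it, because the real fingertips sit about 30 mm behind the reported tool point. I measured that offset in the images, corrected for it, and nothing was disturbed.

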